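Spot-check a grain bar on the thickness gauge and pack the batch

ROBOT

A 7-joint arm with a two-finger parallel gripper is mounted at the origin on the work surface. World frame = base frame: x ahead of the robot, y to its left, z up, the work surface at z = 0. Lengths are in m, angles in degrees, forces in N, time in s.
With the tool pointing down it reaches from about 0.425 to 0.875 m from the base axis. Payload 4.7 kg.
Tool frame: the origin (TCP) lies on the centre line of the jaws, within the pads' length; the fingertips stand 11 mm ahead of it and the grasp point (between the pads) lies 8 mm behind it (finger_overhang is the x of the fingertips in the tool frame, in m); x points along the fingers, z is the direction in which the jaws open and shut, and the axes are right-handed (so a half turn about x gives the same grasp; the last joint's range is limited). The gripper opens to 87 mm and grips with 3 to 60 N. Pads are 19 mm wide; open, the fingers measure 117 mm over their backs; the gripper's body (75 mm by 190 mm) begins 51 mm behind the grasp point.
Start: joints at [-64.395, 18.392, -4.016, 83.108, 1.295, 78.541, -3.26], TCP at [0.273, 0.59, 0.234] pointing down, gripper open.
Joint ranges: [-163.93, 163.93], [-17.29, 119.83], [-79.2, 71.16], [3.27, 140.29], [-89.18, 269.18], [5.43, 117.66], [-154.24, 154.24]. Speed limits (degrees/s): [147.25, 147.25, 180, 180, 180, 180, 180].

INTERFACE

Orientations are given as [roll, pitch, yaw] about the fixed x, y, z axes, in that order (R = Rz(yaw) Ry(pitch) Rx(roll)).
In Python, from cell import get_obs, read_camera, sign_off, cut_out, finger_overhang gives the robot as it stands.
- The arm moves only by the tool servo_tool, never from a script. Its argument "rows" is one flat list of numbers, 5 for each row, row after row: the shift along the world's x, y, z in mm, then the turn about the world's z in degrees, then the closure, from 0 (fully open) to 1 (shut). A call has 1 to 10 rows; each row is the pose to reach, as a shift and turn from the pose commanded when the call began; what a row does not reach only later rows make up. A row lasts 1/12 s, in which the tool goes at most 41.7 mm and 7.16 degrees, less where a joint would pass 70% of its speed; a pose out of reach is approached as far as the arm can. A call with a gripper value outside its range is refused whole. The fingers move at their own pace and stop on an object; "force" is the grip in N (left out, the last holds). Time passes only in rows, so rows that repeat a pose let the fingers close. It gives the time, the measured TCP pose, the force and the opening at its end, in the units of the state.
- get_obs(): the state, without advancing time (a new reading comes with each control period).
- read_camera(name): name is "scene" or "side" or "wrist"; returns a dict with "frame" (400x640x3 uint8, blue, green, red), "range_z" (400x640 float32, m along the optical axis (not along the pixel's ray), 0 where there is no reading), "intrinsics" (3x3 intrinsics, pixels), "cam_to_world" (4x4, takes a point from camera to world coordinates); the wrist camera has in their place "tool_from_camera" (4x4, takes a point from camera to tool coordinates, whose origin is the TCP and whose axes are the tool frame's). Camera axes: x right, y down, z forward; pixel columns grow to the right and rows downward; lengths in m; the calibration is good to about 2 mm. The wrist camera is an equidistant fisheye: a pixel r from the principal point sees the ray r / f radians off the axis. A picture is of the moment at which its call begins: read the wrist's pose just before it.
- sign_off(): hands the job in, once; it reports no verdict.
Trained networks look in a picture, given as the dict that the camera call returned (one of the last four; its "shot" number tells which), for a name from the list of things; names that differ only in an ending like _2 or _b are one class to them, and where a whole thing is asked for, a point or a joint stands for the part that bears it (a point fixed in the world has none). Each returns a list of dicts, best first, with "score" (0 to 1); they miss things now and then, are a little off and sometimes report something else, mostly with a low value. They report only what shows in the picture. A call takes as long as a camera call.
- cut_out(name, picture): "pixels" (400x640 bool, what is visible of it) and "extent" ([centre column, centre row, width, height] in pixels, round what is visible of it).
The state is a dict: "time_s": time; "qpos": joint angles; "joint_velocities": joint speeds; "effort": joint torques, N m; "tool_pos": TCP position; "tool_rot": TCP orientation; "force": force on the tool from outside, world axes, zero at the start; "wrist_torque": the same for the moment, N m; "grip_width": finger opening in m.
Only numpy, scipy, OpenCV 4.12 (cv2) and the standard library are available. Lean on these libraries where they do the work, as an engineer would, in place of code of your own. Each camera call takes 0.05 s, during which the arm holds its last target.

TASK

Take one grain bar from the former's catch tray, lay it flat on the thickness gauge with one end under the spindle and let go of it, turn the ratchet knob clockwise until it slips on the clamped bar for at least a tenth of a turn, then wind the spindle back at least 3 mm clear of the bar while it still lies there. Then put that bar and every other bar of the batch inside the white tote, lying down and not sticking out over its rim. Turn the gauge by the ratchet knob only so the bar is not crushed, leave the spindle wound back, and leave the other things on the table where they are.

Things in the scene. Friction and masses are not known exactly. Their poses are not given: they have to be found in the camera images.
- bar0: grain bar (puffed grain set hard in syrup, tan, rigid), 130 x 30 x 14 mm, about 32 g; one of 3 to 5 alike bars that lie flat and apart in the catch tray (absent ones read None). Origin at the bar's centre, 7 mm above what it lies on; x along its 130 mm length, y across its 30 mm width, z through its 14 mm thickness
- bar1: grain bar (puffed grain set hard in syrup, tan, rigid), 130 x 30 x 14 mm, about 32 g; one of 3 to 5 alike bars that lie flat and apart in the catch tray (absent ones read None). Origin at the bar's centre, 7 mm above what it lies on; x along its 130 mm length, y across its 30 mm width, z through its 14 mm thickness
- bar2: grain bar (puffed grain set hard in syrup, tan, rigid), 130 x 30 x 14 mm, about 32 g; one of 3 to 5 alike bars that lie flat and apart in the catch tray (absent ones read None). Origin at the bar's centre, 7 mm above what it lies on; x along its 130 mm length, y across its 30 mm width, z through its 14 mm thickness
- bar3: grain bar (puffed grain set hard in syrup, tan, rigid), 130 x 30 x 14 mm, about 32 g; one of 3 to 5 alike bars that lie flat and apart in the catch tray (absent ones read None). Origin at the bar's centre, 7 mm above what it lies on; x along its 130 mm length, y across its 30 mm width, z through its 14 mm thickness
- bar4: grain bar (puffed grain set hard in syrup, tan, rigid), 130 x 30 x 14 mm, about 32 g; one of 3 to 5 alike bars that lie flat and apart in the catch tray (absent ones read None). Origin at the bar's centre, 7 mm above what it lies on; x along its 130 mm length, y across its 30 mm width, z through its 14 mm thickness
- catch_tray: fixed shallow aluminium pan, 210 x 376 mm, rim 20 mm high, floor and rim 3 mm thick, on the left in front of the former's white outfeed belt (belt top 66 mm up). Origin at the centre of its underside, y along its 376 mm side; the bars lie roughly along its x, about 66 mm apart in y
- gauge: fixed thickness gauge, grey base 215 x 100 x 30 mm. Origin on the table under the spindle's axis; +x to its column (x 55 to 100 mm), -x is the open side facing the robot. On it a steel anvil table, x -115 to +35, y -32 to +32 mm, top 45 mm up. An arm, 100 to 130 mm up, 36 wide, runs from the column to x = -22 mm; above it on the axis sleeve, thimble (radius 13, 162 to 200 mm up), ratchet knob
- anvil (a point): point on the top face of the anvil table straight under the spindle (45 mm above the work surface); axes as the gauge's, z up. The bar lies on the steel table along the gauge's x with one end under the spindle
- foot (a point): centre of the underside of the spindle's foot, a flat disc of 16 mm diameter that faces the anvil; 24 mm above the anvil when fully open. It counts as over the bar when it is within 60 mm lengthwise and 12 mm crosswise of the bar's centre
- knob_top (a point): centre of the top face of the ratchet knob, a knurled dark upright cylinder on the spindle's axis, 20 mm diameter, 30 mm high (top 232 mm above the work surface); the wider thimble (26 mm) begins 2 mm under it. Knob and thimble keep this height as they turn; only the spindle travels. The axes of this point turn with the thimble
- thimble (a joint): turn of the thimble in rad: 0 = fully open (24 mm gap), grows clockwise seen from above, lowering the spindle 1.59 mm per rad (10 mm a turn), up to 15.08. Starts at 0.6 to 2.8 (gap 19 to 23 mm); the foot meets a 14 mm bar at about 6.3; 3 mm clear of it is below 4.4. Turns with about 0.006 N m and stays where it is left
- ratchet (a joint): turn of the ratchet knob against the thimble in rad, 0 at the start, grows clockwise from above. The knob carries the thimble with it both ways up to 0.02 N m, then slips: once the spindle presses the bar (about 9 N) the thimble stands still and this value grows. Turned anticlockwise the knob winds the spindle up again
- spindle: the gauge's steel spindle (8 mm rod with the 16 mm foot), slides straight down and does not turn; origin at the centre of the foot's underside
- tote: loose white plastic tote, open on top, 270 (x) x 200 (y) mm outside, 65 mm high, walls and floor 3 mm, 0.45 kg, on the right. Origin at the centre of its underside. It can be shoved
- paddle: small loose wooden paddle lying on the table between the robot and the gauge, 186 mm long, blade 58 mm wide, up to 12 mm high; a bystander. Origin where handle and blade meet
- cup: loose white paper cup, 72 mm across, 80 mm high, beyond the gauge and catch tray; a bystander. Origin under its centre

How it is judged (in metres and radians):
On the way, in this order (a step that is already met when the one before it is completed fails the run):
1. one bar lies flat on the gauge's anvil table with the spindle foot above it, let go (((x of foot in the frame of bar0 between -0.06 and 0.06 m and y of foot in the frame of bar0 between -0.012 and 0.012 m and z of bar0 in the frame of anvil between 0.004 and 0.01 m and angle between the z axis of bar0 and the z axis of anvil, either way round below 0.08 rad and contact force between the fingers and bar0 below 0.2 N and contact force between spindle and bar0 below 0.5 N) or (x of foot in the frame of bar1 between -0.06 and 0.06 m and y of foot in the frame of bar1 between -0.012 and 0.012 m and z of bar1 in the frame of anvil between 0.004 and 0.01 m and angle between the z axis of bar1 and the z axis of anvil, either way round below 0.08 rad and contact force between the fingers and bar1 below 0.2 N and contact force between spindle and bar1 below 0.5 N) or (x of foot in the frame of bar2 between -0.06 and 0.06 m and y of foot in the frame of bar2 between -0.012 and 0.012 m and z of bar2 in the frame of anvil between 0.004 and 0.01 m and angle between the z axis of bar2 and the z axis of anvil, either way round below 0.08 rad and contact force between the fingers and bar2 below 0.2 N and contact force between spindle and bar2 below 0.5 N) or (x of foot in the frame of bar3 between -0.06 and 0.06 m and y of foot in the frame of bar3 between -0.012 and 0.012 m and z of bar3 in the frame of anvil between 0.004 and 0.01 m and angle between the z axis of bar3 and the z axis of anvil, either way round below 0.08 rad and contact force between the fingers and bar3 below 0.2 N and contact force between spindle and bar3 below 0.5 N) or (x of foot in the frame of bar4 between -0.06 and 0.06 m and y of foot in the frame of bar4 between -0.012 and 0.012 m and z of bar4 in the frame of anvil between 0.004 and 0.01 m and angle between the z axis of bar4 and the z axis of anvil, either way round below 0.08 rad and contact force between the fingers and bar4 below 0.2 N and contact force between spindle and bar4 below 0.5 N))), for 0.2 s.
2. the spindle presses that bar and the ratchet has slipped by 0.5 rad or more (value of joint ratchet above 0.5 rad and ((x of foot in the frame of bar0 between -0.06 and 0.06 m and y of foot in the frame of bar0 between -0.012 and 0.012 m and z of bar0 in the frame of anvil between 0.004 and 0.01 m and angle between the z axis of bar0 and the z axis of anvil, either way round below 0.08 rad and contact force between spindle and bar0 above 3 N) or (x of foot in the frame of bar1 between -0.06 and 0.06 m and y of foot in the frame of bar1 between -0.012 and 0.012 m and z of bar1 in the frame of anvil between 0.004 and 0.01 m and angle between the z axis of bar1 and the z axis of anvil, either way round below 0.08 rad and contact force between spindle and bar1 above 3 N) or (x of foot in the frame of bar2 between -0.06 and 0.06 m and y of foot in the frame of bar2 between -0.012 and 0.012 m and z of bar2 in the frame of anvil between 0.004 and 0.01 m and angle between the z axis of bar2 and the z axis of anvil, either way round below 0.08 rad and contact force between spindle and bar2 above 3 N) or (x of foot in the frame of bar3 between -0.06 and 0.06 m and y of foot in the frame of bar3 between -0.012 and 0.012 m and z of bar3 in the frame of anvil between 0.004 and 0.01 m and angle between the z axis of bar3 and the z axis of anvil, either way round below 0.08 rad and contact force between spindle and bar3 above 3 N) or (x of foot in the frame of bar4 between -0.06 and 0.06 m and y of foot in the frame of bar4 between -0.012 and 0.012 m and z of bar4 in the frame of anvil between 0.004 and 0.01 m and angle between the z axis of bar4 and the z axis of anvil, either way round below 0.08 rad and contact force between spindle and bar4 above 3 N))), for 0.1 s.
3. the spindle is wound back 3 mm or more while the bar still lies under it (value of joint thimble below 4.45 rad and ((x of foot in the frame of bar0 between -0.06 and 0.06 m and y of foot in the frame of bar0 between -0.012 and 0.012 m and z of bar0 in the frame of anvil between 0.004 and 0.01 m and angle between the z axis of bar0 and the z axis of anvil, either way round below 0.08 rad) or (x of foot in the frame of bar1 between -0.06 and 0.06 m and y of foot in the frame of bar1 between -0.012 and 0.012 m and z of bar1 in the frame of anvil between 0.004 and 0.01 m and angle between the z axis of bar1 and the z axis of anvil, either way round below 0.08 rad) or (x of foot in the frame of bar2 between -0.06 and 0.06 m and y of foot in the frame of bar2 between -0.012 and 0.012 m and z of bar2 in the frame of anvil between 0.004 and 0.01 m and angle between the z axis of bar2 and the z axis of anvil, either way round below 0.08 rad) or (x of foot in the frame of bar3 between -0.06 and 0.06 m and y of foot in the frame of bar3 between -0.012 and 0.012 m and z of bar3 in the frame of anvil between 0.004 and 0.01 m and angle between the z axis of bar3 and the z axis of anvil, either way round below 0.08 rad) or (x of foot in the frame of bar4 between -0.06 and 0.06 m and y of foot in the frame of bar4 between -0.012 and 0.012 m and z of bar4 in the frame of anvil between 0.004 and 0.01 m and angle between the z axis of bar4 and the z axis of anvil, either way round below 0.08 rad))), for 0.2 s.
At the end, for the whole second after the job is handed in: every bar is inside the tote (centre within 122 mm along and 85 mm across of its middle, under 60 mm above its underside), level within 0.37 rad, at rest; the tote stands upright; the thimble is wound back to 4.45 rad or less (x of bar0 in the frame of tote between -0.122 and 0.122 m and y of bar0 in the frame of tote between -0.085 and 0.085 m and z of bar0 in the frame of tote between 0 and 0.06 m and angle between bar0's own x axis and vertical between 1.2 and 1.95 rad and linear speed of each of bar0, bar1, bar2, bar3, bar4, tote below 0.02 m/s and x of bar1 in the frame of tote between -0.122 and 0.122 m and y of bar1 in the frame of tote between -0.085 and 0.085 m and z of bar1 in the frame of tote between 0 and 0.06 m and angle between bar1's own x axis and vertical between 1.2 and 1.95 rad and x of bar2 in the frame of tote between -0.122 and 0.122 m and y of bar2 in the frame of tote between -0.085 and 0.085 m and z of bar2 in the frame of tote between 0 and 0.06 m and angle between bar2's own x axis and vertical between 1.2 and 1.95 rad and x of bar3 in the frame of tote between -0.122 and 0.122 m and y of bar3 in the frame of tote between -0.085 and 0.085 m and z of bar3 in the frame of tote between 0 and 0.06 m and angle between bar3's own x axis and vertical between 1.2 and 1.95 rad and x of bar4 in the frame of tote between -0.122 and 0.122 m and y of bar4 in the frame of tote between -0.085 and 0.085 m and z of bar4 in the frame of tote between 0 and 0.06 m and angle between bar4's own x axis and vertical between 1.2 and 1.95 rad and angle between tote's own z axis and vertical below 0.1 rad and value of joint thimble below 4.45 rad); the robot touches nothing.
It fails at once if the spindle crushes a bar (over 30 N) (contact force between spindle and bar0 above 30 N or contact force between spindle and bar1 above 30 N or contact force between spindle and bar2 above 30 N or contact force between spindle and bar3 above 30 N or contact force between spindle and bar4 above 30 N).
It fails at once if another thing on the table is pushed more than 30 mm (distance of any of paddle, cup from where it was at the start of the episode above 0.03 m).
Of bar0, bar1, bar2, bar3, bar4 only 3 to 5 are there at a start; the rules pass over those that are not, and their reading is None.
At some moment in a run one of tote may be knocked a few centimetres aside while the robot is not near it.
Once in a run the grip may slacken for a moment while it holds something.
It also fails if it takes over 210 s, if anything falls off the work surface, if the arm or the gripper's body presses on something with over 40 N, if the wrist force passes 120 N, or if a joint passes its speed limit or range.

## Working session

There is one attempt and no reset: what is moved stays moved. The work goes in short steps, Python scripts to look and compute and a tool call to move; the robot and the scene stay as the last step left them, time stands still between calls to the robot, and variables do not carry over. Pictures are saved under pics/ and viewed, and the job is handed in when it is done.

Besides the shell and the picture viewer there is one more tool, called as name(argument=value, ...) on one line, values as JSON. servo_tool: Moves the arm, as the interface text tells. Its arguments: {"type":"object","properties":{"rows":{"type":"array"},"force":{"type":"number"}},"required":["rows"]}

```bash
ls; mkdir -p pics; cat > h.py <<'E'
import numpy as np, cv2
from cell import get_obs, read_camera, sign_off, cut_out, finger_overhang
def pts(p, mask=None):
    K=np.array(p["intrinsics"]);T=np.array(p["cam_to_world"]);z=p["range_z"]
    m=z>0
    if mask is not None: m=m&mask
    v,u=np.nonzero(m);d=z[v,u]
    c=np.stack([(u-K[0,2])*d/K[0,0],(v-K[1,2])*d/K[1,1],d],1)
    return c@T[:3,:3].T+T[:3,3],u,v
E
python3 - <<'E'
from h import *
o=get_obs();print(o,finger_overhang)
for n in ["scene","side","wrist"]:
    p=read_camera(n);cv2.imwrite(f"pics/{n}0.png",p["frame"])
    print(n,p["intrinsics"],p.get("cam_to_world"),p.get("tool_from_camera"))
E
```

```text
pics
{'time_s': 0.0, 'qpos': array([-64.39259666,  18.43870449,  -4.01460639,  83.17746522,
         1.29725342,  78.53941011,  -3.25880676]), 'joint_velocities': array([ 0.01262628, -0.00940994,  0.09889793, -0.02844056, -0.00817946,
        0.11159606, -0.07135283]), 'effort': array([ 6.51388964e-04, -4.91282952e+01, -4.03383784e-01, -3.12533498e+01,
       -6.38823118e-02,  4.36074135e-02,  1.99848596e-04]), 'tool_pos': array([0.2724778 , 0.58953231, 0.23244294]), 'tool_rot': array([-175.68372024,   89.88947337, -110.48055198]), 'force': array([-0.0775941 , -0.6724783 ,  0.10029057]), 'wrist_torque': array([-0.02992016,  0.03674471, -0.00158531]), 'grip_width': 0.08703161593519076} 0.011
scene [[430.12562953   0.         317.19709335]
 [  0.         430.12562953 199.11594945]
 [  0.           0.           1.        ]] [[-0.5883382   0.596376   -0.54607127  1.19104485]
 [ 0.80860856  0.43660082 -0.39437535  0.47179964]
 [ 0.00321917 -0.67358399 -0.73910368  0.98824819]
 [ 0.          0.          0.          1.        ]] None
side [[398.17177853   0.         322.16862105]
 [  0.         398.17177853 199.85096867]
 [  0.           0.           1.        ]] [[ 0.96419609 -0.14026683  0.22505805  0.28385208]
 [-0.26518771 -0.51375589  0.81592302 -0.98666103]
 [ 0.00117797 -0.84639241 -0.53255845  0.81972437]
 [ 0.          0.          0.          1.        ]] None
wrist [[309.70691629   0.         318.54641144]
 [  0.         309.70691629 198.70379323]
 [  0.           0.           1.        ]] None [[ 4.47615040e-04 -2.73073846e-01  9.61992970e-01 -1.50370398e-01]
 [ 8.12275891e-04 -9.61992650e-01 -2.73074133e-01  7.45649669e-02]
 [ 9.99999570e-01  9.03635786e-04 -2.08791077e-04  3.16542869e-04]
 [ 0.00000000e+00  0.00000000e+00  0.00000000e+00  1.00000000e+00]]
```

View pics/scene0.png

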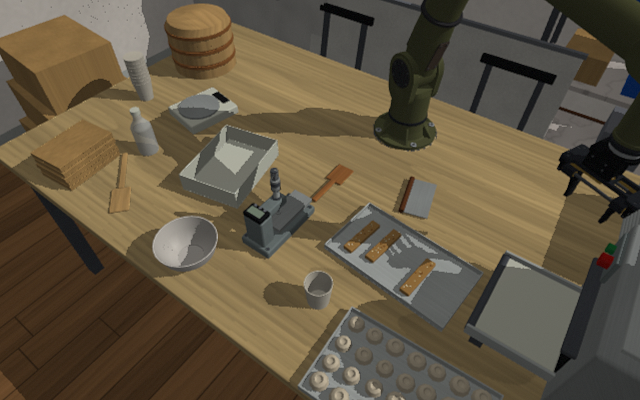

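View pics/side0.png

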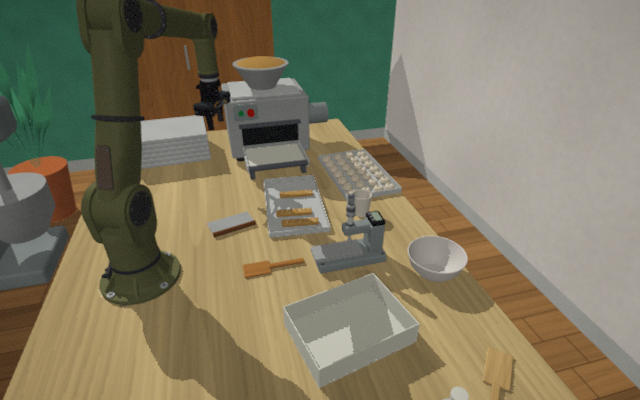

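View pics/wrist0.png

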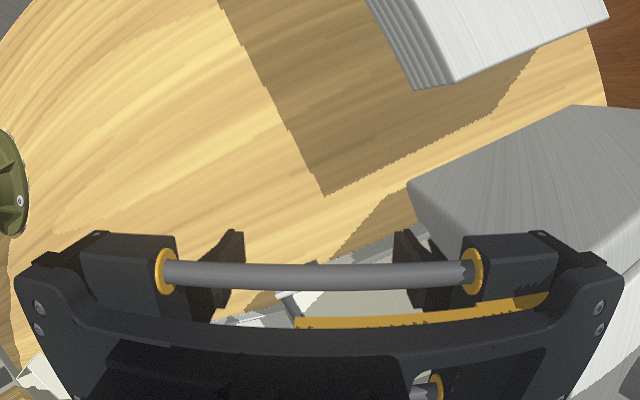

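The scene and side views show three bars in the tray (scene pixels about (362,236), (383,246), (417,277)), the gauge at (270,215), the tote at (230,165), the paddle at (333,180) and the cup at (318,288).

```bash
cat > loc.py <<'E'
from h import *
import sys
def bars(p,name):
    out=[]
    for d in cut_out("bar0",p):
        if d["score"]<0.3: continue
        P,u,v=pts(p,d["pixels"])
        if len(P)<20: continue
        zt=np.percentile(P[:,2],90)
        top=P[abs(P[:,2]-zt)<0.006]
        (c,s,a)=cv2.minAreaRect((top[:,:2]*1000).astype(np.float32))
        b=cv2.boxPoints((c,s,a)); e=[b[1]-b[0],b[2]-b[1]]; L=max(e,key=np.linalg.norm)
        yaw=np.degrees(np.arctan2(L[1],L[0])); yaw=(yaw+90)%180-90
        out.append((d["score"],np.round(c,1),np.round(s,1),round(yaw,1),round(zt*1000,1),np.round(d["extent"])))
        print(name,*out[-1])
    return out
if __name__=="__main__":
    for n in ["scene","side"]:
        p=read_camera(n)
        bars(p,n)
        for k in ["gauge","tote","catch_tray","paddle","cup","knob_top","spindle"]:
            for d in cut_out(k,p)[:2]:
                P,u,v=pts(p,d["pixels"])
                if len(P)==0: continue
                print(n,k,round(d["score"],2),np.round(d["extent"]),"lo",np.round(np.percentile(P,2,0),3),"hi",np.round(np.percentile(P,98,0),3),len(P))
E
python3 loc.py
```

```text
scene 0.76 [538.5 327.8] [ 30.5 130.5] -6.7 19.6 [417. 278.  34.  36.]
scene 0.66 [504.2 203.6] [ 31.4 128.1] -9.4 19.7 [383. 248.  36.  34.]
scene 0.59 [511.5 138.4] [ 31.  132.2] -7.9 19.4 [364. 238.  34.  34.]
scene 0.48 [617.7 -77.4] [19.7 19.2] 63.4 231.3 [275. 180.  15.  25.]
scene gauge 0.75 [280. 214.  75.  91.] lo [ 0.511 -0.12   0.002] hi [ 0.724 -0.029  0.218] 3291
scene tote 0.58 [319. 290.  26.  36.] lo [0.71  0.119 0.003] hi [0.776 0.185 0.082] 876
scene catch_tray 0.57 [405. 268. 160. 128.] lo [ 0.403  0.082 -0.001] hi [0.629 0.45  0.021] 8286
scene paddle 0.86 [330. 184.  38.  34.] lo [ 0.297 -0.084  0.002] hi [ 0.475 -0.03   0.015] 460
scene cup 0.97 [320. 290.  28.  40.] lo [0.709 0.119 0.002] hi [0.776 0.185 0.081] 855
scene knob_top 0.63 [275. 182.  11.  25.] lo [ 0.61  -0.086  0.165] hi [ 0.63  -0.065  0.234] 215
side 0.83 [503.6 199.4] [ 37.4 127.5] -9.4 19.0 [293. 214.  34.   6.]
side 0.79 [539.  325.1] [ 35.4 125.7] -4.9 18.9 [296. 196.  35.   8.]
side 0.72 [512.4 133.7] [ 36.1 127.1] -6.8 18.9 [300. 223.  34.   9.]
side gauge 0.8 [350. 233.  77.  82.] lo [ 0.513 -0.131  0.002] hi [0.719 0.104 0.213] 2985
side tote 0.88 [348. 328. 137. 111.] lo [ 0.389 -0.475  0.   ] hi [ 0.668 -0.238  0.065] 9247
side tote 0.69 [362. 204.  18.  31.] lo [ 0.626 -0.088  0.002] hi [0.778 0.186 0.219] 430
side catch_tray 0.85 [297. 206.  71.  61.] lo [ 0.409  0.073 -0.   ] hi [0.627 0.455 0.021] 2476
side catch_tray 0.75 [294. 214.  36.   8.] lo [0.445 0.179 0.004] hi [0.563 0.218 0.021] 244
side paddle 0.56 [274. 266.  61.  18.] lo [ 0.299 -0.088  0.003] hi [ 0.468 -0.036  0.013] 475
side cup 0.59 [363. 202.  21.  31.] lo [0.717 0.114 0.006] hi [0.776 0.186 0.081] 372
side knob_top 0.58 [349. 207.   6.  25.] lo [ 0.607 -0.095  0.162] hi [ 0.632 -0.072  0.233] 195
```

```bash
cat > loc2.py <<'E'
from h import *
def rect(P,t):
    r=cv2.minAreaRect((P[:,:2]*1000).astype(np.float32))
    print(t,np.round(r[0],1),np.round(r[1],1),round(r[2],1),len(P))
for n in ["scene","side"]:
    p=read_camera(n)
    P,u,v=pts(p)
    b=(P[:,0]>.45)&(P[:,0]<.76)&(P[:,1]>-.16)&(P[:,1]<.03)
    G=P[b]
    a=G[(G[:,2]>.040)&(G[:,2]<.051)];rect(a,n+" anvil")
    print(np.round(np.median(a[:,2]),4))
    a=G[(G[:,2]>.026)&(G[:,2]<.035)];rect(a,n+" base")
    a=G[(G[:,2]>.224)];rect(a,n+" knobtop");print(a.mean(0),np.ptp(a,0))
    a=G[(G[:,2]>.203)&(G[:,2]<.224)];rect(a,n+" knob")
    a=G[(G[:,2]>.125)&(G[:,2]<.136)];rect(a,n+" armtop")
    b=(P[:,0]>.33)&(P[:,0]<.73)&(P[:,1]>-.53)&(P[:,1]<-.18)
    T=P[b];rect(T[(T[:,2]>.058)&(T[:,2]<.072)],n+" toterim")
    rect(T[(T[:,2]>.01)&(T[:,2]<.072)],n+" toteall")
p=read_camera("scene");f=p["frame"][120:280,200:360];cv2.imwrite("pics/g1.png",cv2.resize(f,None,fx=3.7,fy=3.7,interpolation=cv2.INTER_CUBIC))
E
python3 loc2.py
```

```text
scene anvil [609.8 -77.6] [ 66.2 217.4] 89.5 799
0.0452
scene base [615.4 -76.1] [ 98.9 221.8] 89.5 583
scene knobtop [618.7 -77. ] [16.9 20.1] 62.4 55
[ 0.61932962 -0.07667825  0.23068683] [0.02213971 0.01761147 0.01153989]
scene knob [622.1 -73.8] [11.5 20.5] 48.0 44
scene armtop [659.7 -69.1] [ 61.4 123.9] 82.1 277
scene toterim [ 525.8 -352.4] [275.1 205.4] 12.0 502
scene toteall [ 524.9 -352.9] [277.9 206. ] 11.9 2619
side anvil [611.  -80.4] [ 70.9 212.8] 89.5 757
0.0449
side base [615.7 -82.6] [ 98.3 220.4] 89.1 501
side knobtop [620.5 -81.8] [20.7 17.4] 45.9 36
[ 0.61856009 -0.08339865  0.23025497] [0.01980435 0.01940281 0.00844656]
side knob [618.8 -86.6] [12.9 20.3] 77.0 45
side armtop [660.3 -78.8] [ 60.1 126.2] 79.5 259
side toterim [ 527.8 -354.8] [271.7 203.4] 12.2 858
side toteall [ 527.8 -355.5] [272.1 204.7] 12.2 4191
```

View pics/g1.png

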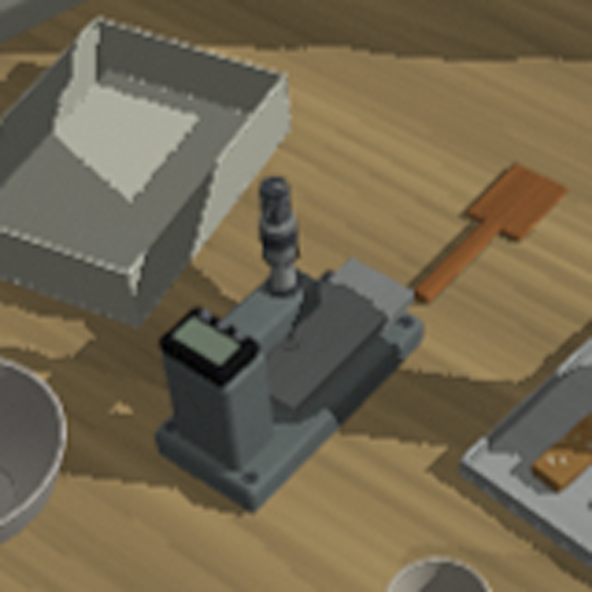

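```bash
cat >> h.py <<'E'
from scipy.spatial.transform import Rotation as Ro
def st():
    o=get_obs();R=Ro.from_euler('xyz',o["tool_rot"],degrees=True).as_matrix()
    zy=np.degrees(np.arctan2(R[1,2],R[0,2]))
    print("t",round(o["time_s"],2),"pos",np.round(o["tool_pos"]*1000,1),"jawyaw",round(zy,2),"xdown",np.round(R[:,0],3),"y",np.round(R[:,1],2),"q",np.round(o["qpos"],1),"F",np.round(o["force"],1),"M",np.round(o["wrist_torque"],3),"w",round(o["grip_width"]*1000,1))
    return o,R
E
python3 -c "
from h import *
st();st()"
```

```text
t 1.2 pos [272.7 590.1 233.6] jawyaw 65.2 xdown [ 0.  0. -1.] y [-0.91  0.42 -0.  ] q [-64.4  18.4  -4.   83.1   1.3  78.5  -3.3] F [ 0.  -0.3 -0.1] M [-0.041 -0.013  0.083] w 86.9
t 1.2 pos [272.7 590.1 233.6] jawyaw 65.2 xdown [ 0.  0. -1.] y [-0.91  0.42 -0.  ] q [-64.4  18.4  -4.   83.1   1.3  78.5  -3.3] F [ 0.  -0.3 -0.1] M [-0.041 -0.013  0.083] w 86.9
```

servo_tool(rows=[40,-87,0,7,0.4,80,-175,0,14,0.4,110,-240,-20,17.3,0.4,140,-305,-40,17.3,0.4,160,-350,-60,17.3,0.4,180,-392,-80,17.3,0.4,195,-425,-100,17.3,0.4,206,-450,-110,17.3,0.4,206,-450,-110,17.3,0.4,206,-450,-110,17.3,0.4], force=20)

```text
time_s: 2.03
tool_pos: [0.4421, 0.2195, 0.152]
tool_rot: [-42.8, 89.9, 39.7]
force: [1.4, 0.6, -1.4]
grip_width: 0.0523
```

```bash
python3 - <<'E'
from h import *
o,R=st()
p=read_camera("wrist");cv2.imwrite("pics/w1.png",p["frame"])
p=read_camera("side");cv2.imwrite("pics/s1.png",cv2.resize(p["frame"][150:300,200:440],None,fx=3,fy=3))
E
```

```text
t 2.03 pos [442.1 219.5 152. ] jawyaw 82.51 xdown [ 0.001  0.001 -1.   ] y [-0.99  0.13 -0.  ] q [-38.7   2.6   9.5 111.3  -0.5  66.1  53.5] F [ 1.4  0.6 -1.4] M [ 0.082 -0.07   0.027] w 52.3
```

servo_tool(rows=[37,-79,-32,0,0.4,37,-79,-32,0,0.4,37,-79,-32,0,0.4,37,-79,-32,0,0.4,37,-79,-32,0,0.4])

```text
time_s: 2.55
tool_pos: [0.4785, 0.1425, 0.1201]
tool_rot: [47.5, 90.0, 130.0]
force: [0.6, 1.0, 0.7]
grip_width: 0.0521
```

```bash
python3 - <<'E'
from h import *
o,R=st()
p=read_camera("wrist");cv2.imwrite("pics/w2.png",p["frame"])
p=read_camera("side");cv2.imwrite("pics/s2.png",cv2.resize(p["frame"][150:300,200:440],None,fx=3,fy=3))
E
```

```text
t 2.55 pos [478.5 142.5 120.1] jawyaw 82.42 xdown [-0.     0.001 -1.   ] y [-0.99  0.13  0.  ] q [-33.1   5.1  14.2 112.7  -1.5  62.4  64.1] F [0.6 1.  0.7] M [ 0.049 -0.035  0.019] w 52.1
```

View pics/w2.png

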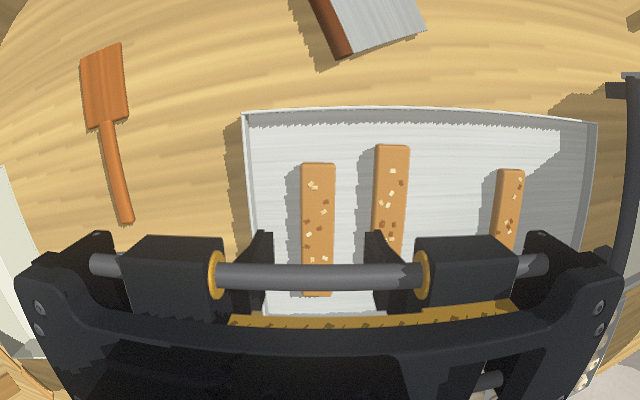

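View pics/s2.png

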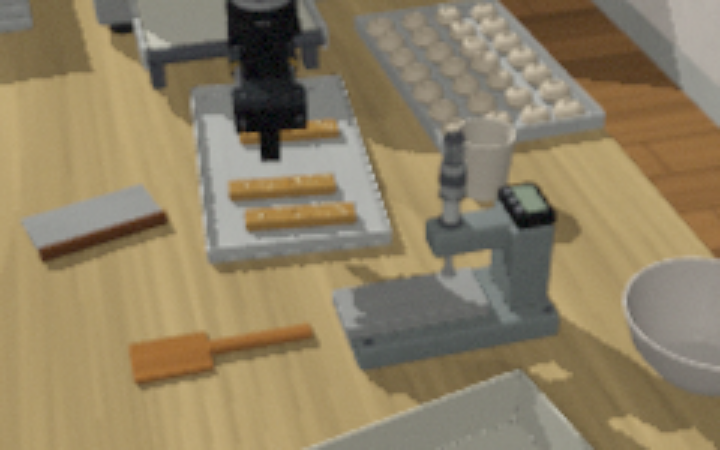

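The wrist view shows the nearest bar at (318,230), centred between the fingers and parallel to them. Next I descend and grip it.

servo_tool(rows=[0,-1,-40,0,0.4,0,-1,-75,0,0.4,0,-1,-95,0,0.4,0,-1,-103,0,0.4,0,-1,-103,0,0.4,0,-1,-103,0,0.4])

```text
time_s: 3.15
tool_pos: [0.479, 0.1427, 0.0178]
tool_rot: [-44.4, 89.9, 38.2]
force: [0.2, 0.2, -0.0]
grip_width: 0.0523
```

servo_tool(rows=[0,0,0,0,1,0,0,0,0,1,0,0,0,0,1,0,0,0,0,1,0,0,0,0,1,0,0,0,0,1])

```text
time_s: 3.65
tool_pos: [0.4789, 0.1415, 0.0176]
tool_rot: [-46.5, 89.9, 36.0]
force: [-0.5, -0.9, 3.9]
grip_width: 0.03
```

```bash
python3 - <<'E'
from h import *
o,R=st()
E
```

```text
t 3.65 pos [478.9 141.5  17.6] jawyaw 82.5 xdown [ 0.001  0.001 -1.   ] y [-0.99  0.13 -0.  ] q [-32.3  13.1  14.  117.5  -4.1  49.9  66.5] F [-0.5 -0.9  3.9] M [-0.006  0.143  0.004] w 30.0
```

servo_tool(rows=[0,0,20,0,1,0,0,50,0,1,0,0,92,0,1,0,-20,92,2,1,4,-60,92,5,1,8,-95,92,7,1,12,-130,92,7,1,15,-165,92,7,1,15,-200,92,7,1,15,-221,92,7,1])

```text
time_s: 4.48
tool_pos: [0.4931, -0.0842, 0.1092]
tool_rot: [-166.5, 89.9, -77.3]
force: [-1.0, -0.1, -0.5]
grip_width: 0.0297
```

servo_tool(rows=[0,0,0,0,1,0,0,0,0,1,0,0,0,0,1])

```text
time_s: 4.73
tool_pos: [0.4935, -0.0788, 0.1089]
tool_rot: [22.6, 90.0, 112.1]
force: [-0.2, 0.7, 0.4]
grip_width: 0.0297
```

```bash
python3 - <<'E'
from h import *
o,R=st()
p=read_camera("side");cv2.imwrite("pics/s3.png",cv2.resize(p["frame"][150:300,240:480],None,fx=3,fy=3))
bars(p,"side") if 0 else None
from loc import bars
bars(p,"side")
p=read_camera("scene");cv2.imwrite("pics/c3.png",cv2.resize(p["frame"][120:280,200:400],None,fx=3.5,fy=3.5));bars(p,"scene")
E
```

```text
t 4.73 pos [493.5 -78.8 108.9] jawyaw 89.53 xdown [-0.     0.001 -1.   ] y [-1.    0.01  0.  ] q [-18.    6.   25.5 113.6  -3.   61.   98.3] F [-0.2  0.7  0.4] M [ 0.027 -0.002  0.025] w 29.7
side 0.7 [748.5 149. ] [75.4 61. ] 76.0 77.7 [363. 202.  15.  29.]
side 0.64 [470.4 205.9] [31.9 60.8] -5.5 18.6 [284. 214.  17.   5.]
side 0.61 [527.2 -81. ] [ 34.2 129.9] -0.7 109.3 [320. 237.  43.  13.]
scene 0.88 [504.1 203.4] [ 30.5 129.2] -8.3 19.4 [384. 249.  32.  31.]
scene 0.84 [536.  -76.9] [ 30.8 105.5] -1.3 110.5 [296. 188.  22.  28.]
scene 0.58 [539.  327.7] [ 30.4 128.7] -7.3 19.4 [418. 278.  32.  36.]
```

View pics/s3.png

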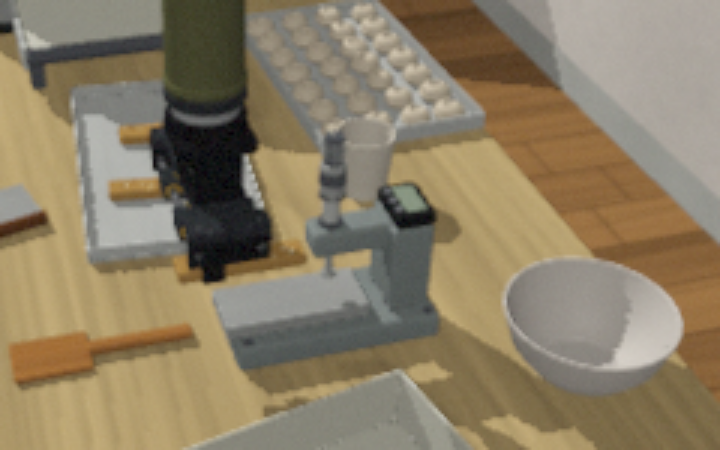

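View pics/c3.png

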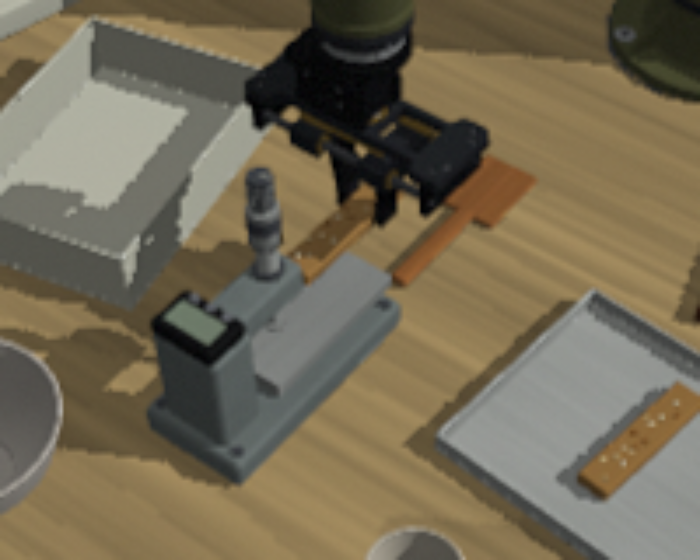

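The bar is held level and square to the gauge, and both cameras put its centre about 34 mm ahead of the TCP. I'll lower it over the open end of the anvil, then slide it in under the foot.

servo_tool(rows=[0,0,-20,0,1,0,0,-36,0,1,0,0,-46,0,1,0,0,-46.5,0,1,0,0,-46.5,0,1])

```text
time_s: 5.35
tool_pos: [0.4933, -0.0793, 0.0622]
tool_rot: [93.5, 89.9, -176.9]
force: [0.2, 0.4, -0.1]
grip_width: 0.0298
```

```bash
python3 - <<'E'
from h import *
o,R=st()
p=read_camera("side");cv2.imwrite("pics/s4.png",cv2.resize(p["frame"][170:280,300:420],None,fx=6,fy=5,interpolation=cv2.INTER_CUBIC))
from loc import bars
bars(p,"side")
p=read_camera("scene");cv2.imwrite("pics/c4.png",cv2.resize(p["frame"][150:270,230:340],None,fx=5,fy=5,interpolation=cv2.INTER_CUBIC));bars(p,"scene")
E
```

```text
t 5.35 pos [493.3 -79.3  62.2] jawyaw 89.55 xdown [-0.001 -0.    -1.   ] y [-1.    0.01  0.  ] q [-17.4   9.7  25.4 115.9  -5.   55.5 100.1] F [ 0.2  0.4 -0.1] M [ 0.034 -0.018  0.022] w 29.8
side 0.76 [525.8 -85.5] [127.6  30.6] 2.8 63.0 [321. 249.  41.  15.]
scene 0.81 [539.1 327.7] [ 29.2 127. ] -6.8 19.3 [419. 277.  31.  33.]
scene 0.71 [502.2 203.9] [ 30.7 131.2] -7.9 19.3 [384. 249.  34.  31.]
scene 0.7 [537.9 -79.4] [ 32.  108.2] -0.5 64.9 [294. 201.  24.  30.]
```

View pics/s4.png

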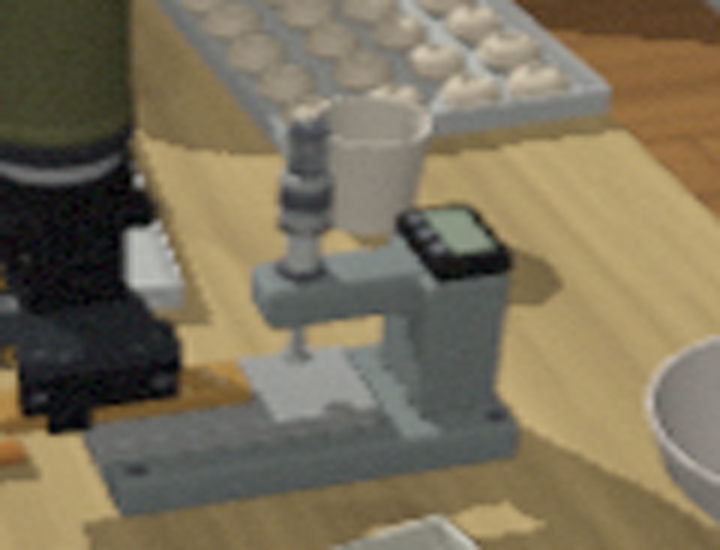

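servo_tool(rows=[8,0,0,0,1,18,0,0,0,1,28,0,0,0,1,38,0,0,0,1,45,0,0,0,1,45,0,-1.5,0,1,45,0,-2.5,0,1,45,0,-2.5,0,1])

```text
time_s: 6.22
tool_pos: [0.5384, -0.0799, 0.0597]
tool_rot: [94.6, 90.0, -176.0]
force: [-0.7, 0.3, -0.4]
grip_width: 0.0299
```

```bash
python3 - <<'E'
from h import *
o,R=st()
p=read_camera("side");cv2.imwrite("pics/s5.png",cv2.resize(p["frame"][170:280,300:420],None,fx=6,fy=5,interpolation=cv2.INTER_CUBIC))
E
```

```text
t 6.22 pos [538.4 -79.9  59.7] jawyaw 89.49 xdown [-0.001 -0.    -1.   ] y [-1.    0.01  0.  ] q [-16.5  15.3  25.  110.   -7.7  56.4 101.5] F [-0.7  0.3 -0.4] M [ 0.034  0.04  -0.011] w 29.9
```

View pics/s5.png

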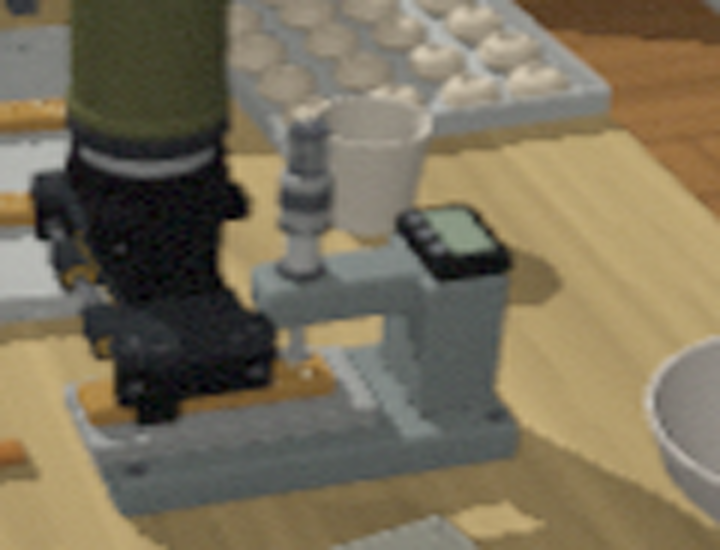

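servo_tool(rows=[0,0,0,0,0.5,0,0,0,0,0.5,0,0,0,0,0.5,0,0,0,0,0.5,0,0,30,0,0.5,-10,0,70,0,0.5,-20,0,110,0,0.5,-20,0,150,0,0.5,-20,0,190,0,0.5,-20,0,215,0,0.5])

```text
time_s: 7.1
tool_pos: [0.5195, -0.0801, 0.2798]
tool_rot: [-82.7, 89.7, 6.7]
force: [1.5, 0.1, 0.0]
grip_width: 0.0434
```

servo_tool(rows=[0,0,0,0,0.5,0,0,0,0,0.5,0,0,0,0,0.5])

```text
time_s: 7.35
tool_pos: [0.518, -0.0796, 0.2741]
tool_rot: [78.4, 89.9, 167.9]
force: [-0.8, 0.5, -0.9]
grip_width: 0.0434
```

```bash
cat > chk.py <<'E'
from h import *
from loc import bars
import sys
tag=sys.argv[1]
o,R=st()
p=read_camera("side");cv2.imwrite(f"pics/s{tag}.png",cv2.resize(p["frame"][160:280,290:420],None,fx=5,fy=5,interpolation=cv2.INTER_CUBIC))
bars(p,"side")
p=read_camera("scene");cv2.imwrite(f"pics/c{tag}.png",cv2.resize(p["frame"][120:270,220:360],None,fx=4,fy=4,interpolation=cv2.INTER_CUBIC));bars(p,"scene")
p=read_camera("wrist");cv2.imwrite(f"pics/w{tag}.png",p["frame"])
E
python3 chk.py 6
```

```text
t 7.35 pos [518.  -79.6 274.1] jawyaw 89.51 xdown [-0.001  0.    -1.   ] y [-1.    0.01  0.  ] q [-19.3   1.6  25.8  98.2  -0.7  80.5  96.1] F [-0.8  0.5 -0.9] M [-0.011  0.015  0.033] w 43.4
side 0.84 [571.  -81.3] [ 35.4 128.8] -0.5 60.6 [334. 249.  41.  13.]
side 0.78 [536.5 322.1] [ 29.7 122. ] -4.9 19.1 [297. 197.  29.   7.]
side 0.75 [666.3 -83.1] [109.8  64.6] 0.9 146.1 [349. 232.  79.  82.]
scene 0.94 [570.4 -77.5] [ 29.3 126.7] -0.4 61.8 [288. 208.  31.  33.]
scene 0.9 [504.3 203.9] [ 30.5 131.9] -8.1 19.7 [384. 248.  38.  29.]
scene 0.75 [538.3 327.6] [ 30.2 128.7] -6.6 19.4 [417. 276.  31.  35.]
```

View pics/c6.png

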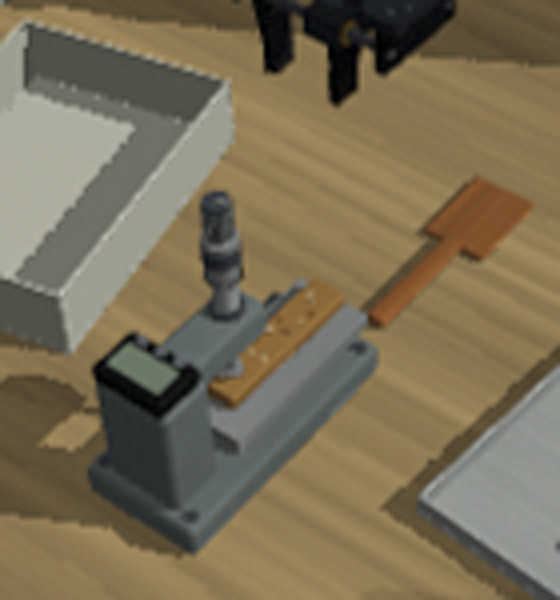

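View pics/s6.png

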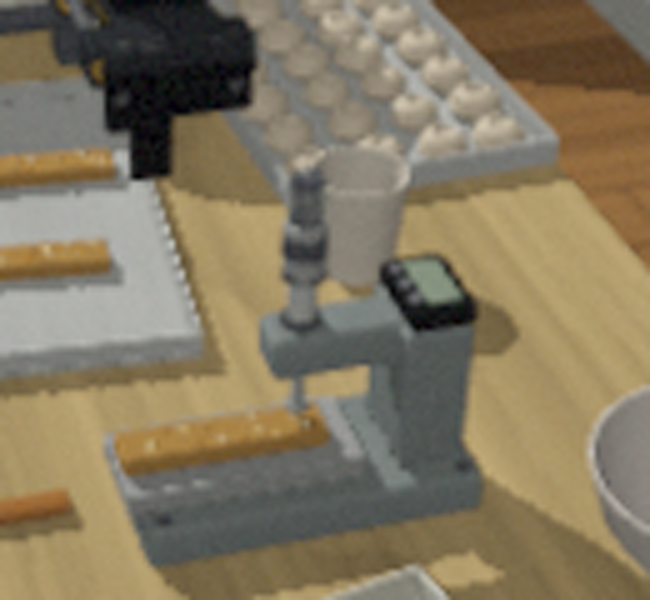

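View pics/w6.png

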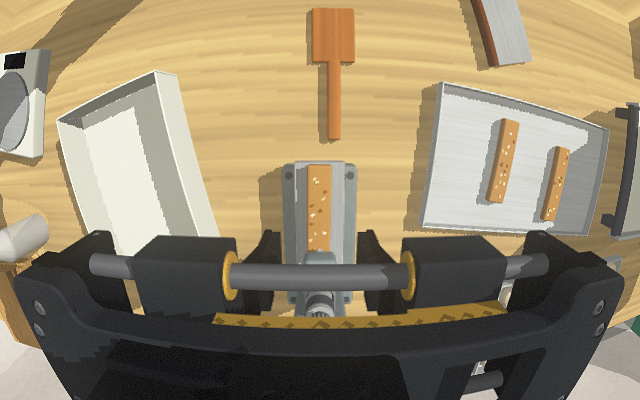

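The bar lies flat at (570.7, -79.4), released, with the foot over its end 49 mm from its centre. Next is the knob.

servo_tool(rows=[30,0,0,7,0.5,60,0,0,14,0.5,85,0,0,21,0.5,102,0,0,28,0.5,102,0,0,35,0.5,102,0,0,42,0.5,102,0,0,42,0.5,102,0,0,42,0.5])

```text
time_s: 8.27
tool_pos: [0.6203, -0.0798, 0.2742]
tool_rot: [47.0, 89.9, 178.3]
force: [0.7, -0.5, 0.0]
grip_width: 0.0437
```

```bash
python3 chk.py 7
```

```text
t 8.27 pos [620.3 -79.8 274.2] jawyaw 131.3 xdown [-0.001  0.    -1.   ] y [-0.75 -0.66  0.  ] q [-14.2  15.   23.5  84.1  -6.   82.2 140.8] F [ 0.7 -0.5  0. ] M [0.046 0.062 0.049] w 43.7
side 0.94 [570.6 -80.9] [ 35.8 126.8] -3.0 60.6 [332. 246.  36.  12.]
side 0.67 [539.  324.5] [ 35.4 124.8] -7.4 18.9 [297. 195.  33.   6.]
side 0.56 [504.  200.8] [ 38.1 127.8] -10.2 18.8 [294. 213.  34.   8.]
scene 0.83 [501.9 203.9] [ 30.7 130.9] -7.3 19.5 [386. 247.  37.  32.]
scene 0.62 [570.5 -77.3] [ 30.8 128.1] -0.2 61.6 [290. 207.  31.  34.]
```

View pics/c7.png

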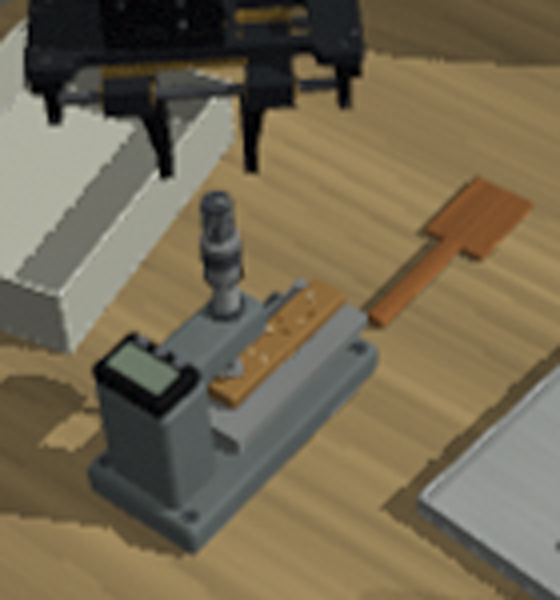

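View pics/s7.png

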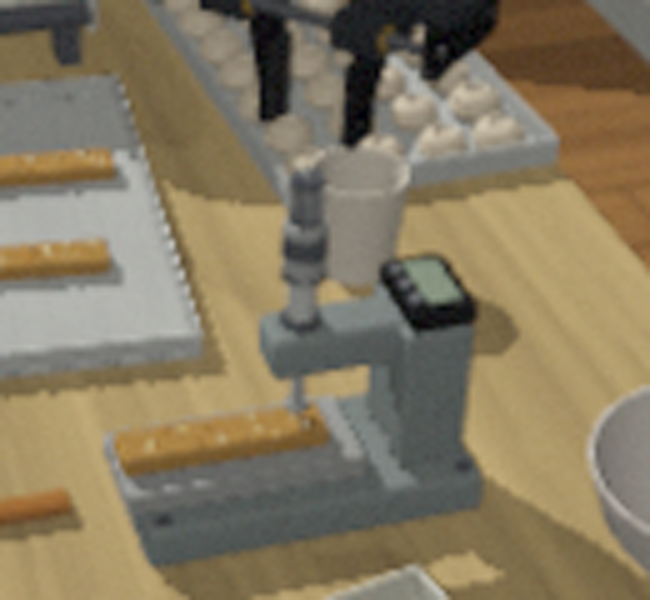

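```bash
python3 - <<'E'
from h import *
for n,off,s in (("scene",(220,120),4),("side",(290,160),5)):
    p=read_camera(n);T=np.linalg.inv(p["cam_to_world"]);K=p["intrinsics"]
    for X in ([.6203,-.0798,.263],[.620,-.0795,.232],[.620,-.0795,.202]):
        c=T[:3,:3]@X+T[:3,3];u=K@c;u=u[:2]/u[2];print(n,(u-off)*s)
E
```

```text
scene [206.96968552 166.75408506]
scene [211.31033904 202.85099919]
scene [214.70477989 236.43103791]
side [309.88411125 124.26602491]
side [306.96608102 171.45205487]
side [304.86534357 215.99748003]
```

servo_tool(rows=[-1,0,-20,0,0.5,-1,0,-40,0,0.5,-1,0,-52,0,0.5,-1,0,-55,0,0.5,-1,0,-55,0,0.5,-1,0,-55,0,0.5])

```text
time_s: 9.12
tool_pos: [0.62, -0.0798, 0.2208]
tool_rot: [-131.8, 89.9, -0.4]
force: [1.0, 0.3, -0.0]
grip_width: 0.0431
```

servo_tool(rows=[0,0,0,0,0.6,0,0,0,0,0.7,0,0,0,0,0.75,0,0,0,0,0.8,0,0,0,0,0.9,0,0,0,0,0.9,0,0,0,0,0.9], force=6)

```text
time_s: 9.7
tool_pos: [0.6191, -0.0788, 0.2205]
tool_rot: [-6.6, 89.9, 125.0]
force: [-3.2, 3.1, 5.4]
grip_width: 0.02
```

```bash
python3 chk.py 8
```

```text
t 9.7 pos [619.1 -78.8 220.5] jawyaw 131.54 xdown [-0.001  0.002 -1.   ] y [-0.75 -0.66 -0.  ] q [-14.1  16.1  23.2  88.9  -6.5  76.3 141.4] F [-3.2  3.1  5.4] M [0.678 1.008 0.003] w 20.0
side 0.9 [571.6 -82.3] [ 34.9 129.1] -1.9 61.1 [336. 247.  39.  14.]
side 0.81 [504.8 197.7] [ 38.4 123.2] -11.8 19.1 [294. 212.  37.   5.]
side 0.72 [665.5 -82.8] [ 59.6 107.8] -0.8 145.8 [348. 235.  76.  82.]
side 0.48 [540.3 324. ] [ 36.3 121. ] -4.6 18.9 [298. 197.  28.   8.]
scene 0.88 [502.4 203.8] [ 31.6 130.2] -8.0 19.0 [384. 250.  34.  33.]
scene 0.83 [569.3 -78.6] [ 31.4 131.7] -1.2 61.4 [290. 208.  33.  32.]
scene 0.67 [537.8 327.7] [ 30.5 130.1] -6.7 19.5 [418. 277.  32.  34.]
```

View pics/c8.png

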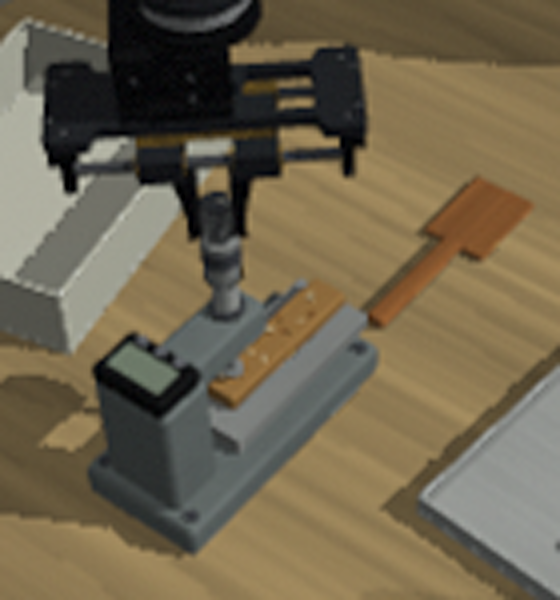

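View pics/s8.png

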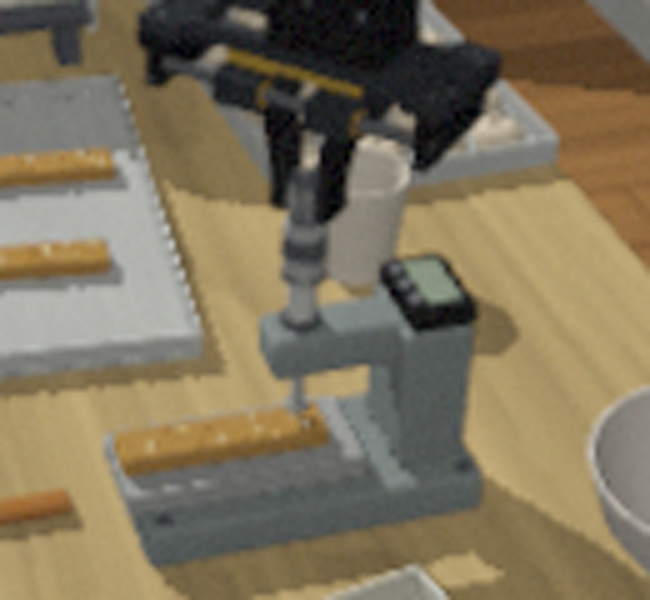

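servo_tool(rows=[-0.7,0.7,0,0,0.9,-0.7,0.7,0,0,0.9,-0.7,0.7,0,0,0.9])

```text
time_s: 10.2
tool_pos: [0.619, -0.0787, 0.2205]
tool_rot: [-81.5, 90.0, 50.0]
force: [-3.2, 2.5, 5.2]
grip_width: 0.0196
```

```bash
python3 -c "
from h import *
st()"
```

```text
t 10.2 pos [619.  -78.7 220.5] jawyaw 131.52 xdown [ 0.     0.001 -1.   ] y [-0.75 -0.66 -0.  ] q [-14.1  16.1  23.2  89.   -6.5  76.2 141.3] F [-3.2  2.5  5.2] M [ 0.689  0.799 -0.02 ] w 19.6
```

servo_tool(rows=[-1,1,0,0,0.9,-1,1,0,0,0.9,-1,1,0,0,0.9])

```text
time_s: 10.45
tool_pos: [0.6187, -0.0786, 0.2205]
tool_rot: [-149.8, 89.9, -18.3]
force: [0.4, 0.1, 3.9]
grip_width: 0.02
```

```bash
python3 -c "
from h import *
st()"
```

```text
t 10.45 pos [618.7 -78.6 220.5] jawyaw 131.49 xdown [ 0.002 -0.001 -1.   ] y [-0.75 -0.66 -0.  ] q [-14.2  15.9  23.2  89.2  -6.4  76.1 141.2] F [0.4 0.1 3.9] M [ 0.074 -0.073  0.006] w 20.0
```

servo_tool(rows=[0,0,0,-7,0.9,0,0,0,-14,0.9,0,0,0,-21,0.9,0,0,0,-28,0.9,0,0,0,-35,0.9,0,0,0,-41.5,0.9,0,0,0,-41.5,0.9,0,0,0,-41.5,0.9])

```text
time_s: 11.12
tool_pos: [0.6189, -0.0794, 0.2205]
tool_rot: [-125.8, 89.8, -35.6]
force: [3.1, -2.3, 4.3]
grip_width: 0.0198
```

```bash
python3 -c "
from h import *
st()"
```

```text
t 11.12 pos [618.9 -79.4 220.5] jawyaw 90.14 xdown [ 0.003 -0.002 -1.   ] y [-1. -0. -0.] q [-18.5  16.4  28.6  89.3  -7.9  76.1 101.1] F [ 3.1 -2.3  4.3] M [-0.534 -0.688 -0.038] w 19.8
```

servo_tool(rows=[0.7,-0.7,0,-7,0.9,0.7,-0.7,0,-14,0.9,0.7,-0.7,0,-21,0.9,0.7,-0.7,0,-28,0.9,0.7,-0.7,0,-35,0.9,0.7,-0.7,0,-42,0.9,0.7,-0.7,0,-42,0.9])

```text
time_s: 11.7
tool_pos: [0.6186, -0.0802, 0.2204]
tool_rot: [-123.0, 89.9, -75.1]
force: [-1.2, -1.2, 1.1]
grip_width: 0.0199
```

```bash
python3 -c "
from h import *
st()"
```

```text
t 11.7 pos [618.6 -80.2 220.4] jawyaw 47.85 xdown [ 0.    -0.002 -1.   ] y [-0.74  0.67 -0.  ] q [-23.1  17.2  34.5  89.4  -9.9  76.4  60.4] F [-1.2 -1.2  1.1] M [-0.365  0.141 -0.05 ] w 19.9
```

servo_tool(rows=[0,0,0,-7,0.9,0,0,0,-14,0.9,0,0,0,-21,0.9,0,0,0,-28,0.9,0,0,0,-35,0.9,0,0,0,-42,0.9,0,0,0,-49,0.9,0,0,0,-56,0.9,0,0,0,-63,0.9,0,0,0,-63,0.9])

```text
time_s: 12.53
tool_pos: [0.6178, -0.0791, 0.219]
tool_rot: [-144.9, 89.9, -159.9]
force: [1.0, -1.2, 0.2]
grip_width: 0.0202
```

```bash
python3 chk.py 9
```

```text
t 12.53 pos [617.8 -79.1 219. ] jawyaw -15.01 xdown [-0.002 -0.001 -1.   ] y [ 0.26  0.97 -0.  ] q [-30.5  19.   44.3  89.7 -13.4  76.9   0.3] F [ 1.  -1.2  0.2] M [-0.318 -0.029 -0.037] w 20.2
side 0.77 [503.6 199.8] [ 38.2 127.1] -10.8 19.0 [294. 213.  39.   7.]
side 0.67 [571.2 -82.3] [ 34.8 128.3] -1.8 60.4 [335. 248.  40.  15.]
side 0.67 [539.9 323.8] [ 36.3 127.8] -5.2 19.2 [298. 197.  33.   9.]
scene 0.93 [538.7 327.6] [ 30.1 130.5] -6.7 19.4 [417. 276.  31.  39.]
scene 0.81 [569.6 -77.2] [ 32.5 132.7] -0.5 61.4 [289. 207.  34.  36.]
scene 0.69 [502.8 203.7] [ 30.9 130.9] -8.4 19.3 [384. 249.  33.  32.]
```

View pics/s9.png

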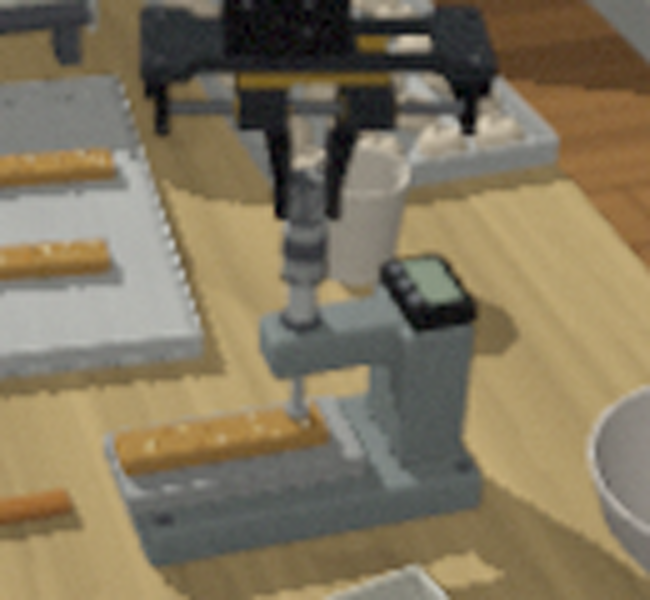

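servo_tool(rows=[0.7,0,1,-7,0.9,0.7,0,1,-14,0.9,0.7,0,1,-21,0.9,0.7,0,1,-28,0.9,0.7,0,1,-35,0.9,0.7,0,1,-42,0.9,0.7,0,1,-49,0.9,0.7,0,1,-56,0.9,0.7,0,1,-63,0.9,0.7,0,1,-63,0.9])

```text
time_s: 13.62
tool_pos: [0.6181, -0.0793, 0.2193]
tool_rot: [-78.9, 89.8, -157.0]
force: [-0.9, -3.1, -7.1]
grip_width: 0.02
```

```bash
python3 -c "
from h import *
st()"
```

```text
t 13.62 pos [618.1 -79.3 219.3] jawyaw -78.1 xdown [-0.003 -0.001 -1.   ] y [ 0.98  0.21 -0.  ] q [-38.4  22.3  55.8  89.9 -18.6  77.9 -58.7] F [-0.9 -3.1 -7.1] M [-0.791  0.065 -0.027] w 20.0
```

servo_tool(rows=[0,-0.7,-1.5,-7,0.9,0,-0.7,-1.5,-14,0.9,0,-0.7,-1.5,-21,0.9,0,-0.7,-1.5,-28,0.9,0,-0.7,-1.5,-35,0.9,0,-0.7,-1.5,-42,0.9,0,-0.7,-1.5,-42,0.9])

```text
time_s: 14.2
tool_pos: [0.6183, -0.0797, 0.2192]
tool_rot: [-55.0, 89.9, -175.0]
force: [-3.0, -2.4, -1.3]
grip_width: 0.0194
```

```bash
python3 chk.py 10
```

```text
t 14.2 pos [618.3 -79.7 219.2] jawyaw -119.93 xdown [-0.003 -0.    -1.   ] y [ 0.87 -0.5  -0.  ] q [-43.4  26.1  64.5  90.  -23.7  79.2 -96.6] F [-3.  -2.4 -1.3] M [-0.37   0.809  0.018] w 19.4
side 0.79 [539.7 324.1] [ 34.7 125.9] -8.7 19.2 [297. 196.  31.  12.]
side 0.72 [571.2 -82.5] [129.4  35.2] 0.5 60.7 [334. 247.  40.  14.]
side 0.64 [506.9 200.7] [ 35.5 119.7] -9.1 18.9 [297. 212.  35.   5.]
scene 0.88 [503.7 203.6] [ 30.9 132. ] -8.5 19.3 [384. 248.  36.  32.]
scene 0.8 [538.5 327.7] [ 30.4 130.2] -6.9 19.6 [418. 277.  35.  37.]
scene 0.66 [570.7 -77.2] [ 29.1 130.5] -0.0 61.7 [289. 207.  33.  32.]
```

View pics/s10.png

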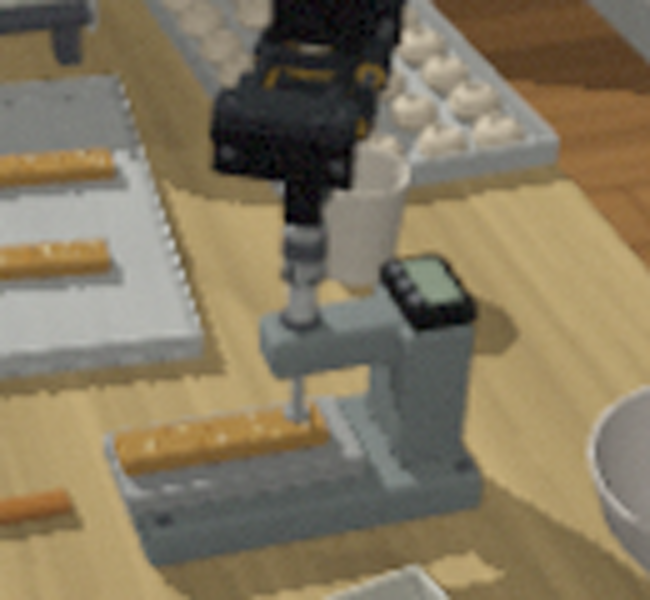

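servo_tool(rows=[0,0,0,0,0.5,0,0,0,0,0.5,0,0,0,0,0.5,0,0,0,7,0.5,0,0,0,14,0.5,0,0,0,21,0.5,0,0,0,28,0.5,0,0,0,35,0.5,0,0,0,42,0.5,0,0,0,49,0.5])

```text
time_s: 15.28
tool_pos: [0.6204, -0.0785, 0.2202]
tool_rot: [87.3, 89.8, 16.8]
force: [0.4, -0.2, 0.1]
grip_width: 0.0433
```

servo_tool(rows=[0,0,0,7,0.5,0,0,0,14,0.5,0,0,0,21,0.5,0,0,0,28,0.5,0,0,0,35,0.5,0,0,0,42,0.5,0,0,0,49,0.5,0,0,0,56,0.5,0,0,0,63,0.5,0,0,0,70,0.5])

```text
time_s: 16.12
tool_pos: [0.6203, -0.0786, 0.2202]
tool_rot: [19.6, 89.8, 19.0]
force: [0.3, 0.6, 0.5]
grip_width: 0.0435
```

servo_tool(rows=[0,0,0,7,0.5,0,0,0,14,0.5,0,0,0,21,0.5,0,0,0,28,0.5,0,0,0,35,0.5,0,0,0,42,0.5,0,0,0,49,0.5,0,0,0,56,0.5,0,0,0,63,0.5,0,0,0,70,0.5])

```text
time_s: 16.95
tool_pos: [0.6203, -0.0787, 0.2203]
tool_rot: [-48.1, 89.8, 21.4]
force: [0.0, -0.3, 0.5]
grip_width: 0.0438
```

servo_tool(rows=[0,0,0,7,0.5,0,0,0,14,0.5,0,0,0,21,0.5,0,0,0,21,0.5,0,0,0,21,0.5])

```text
time_s: 17.37
tool_pos: [0.62, -0.079, 0.2201]
tool_rot: [-65.8, 89.9, 24.1]
force: [0.8, 0.1, -0.7]
grip_width: 0.0438
```

```bash
python3 chk.py 11
```

```text
t 17.37 pos [620.  -79.  220.1] jawyaw 89.85 xdown [ 0.002  0.001 -1.   ] y [-1.  0. -0.] q [-17.8  16.5  27.9  89.1  -7.9  76.2 100.8] F [ 0.8  0.1 -0.7] M [-0.012  0.06  -0.003] w 43.8
side 0.63 [504.3 197.4] [ 30.  123.1] -7.7 18.9 [296. 214.  38.   4.]
side 0.62 [539.5 323.2] [ 37.1 126. ] -8.1 18.9 [297. 196.  32.   7.]
side 0.58 [570.3 -80.9] [127.4  36. ] 0.2 60.4 [335. 247.  39.  13.]
scene 0.77 [570.7 -76.2] [131.1  29.4] 1.8 61.2 [289. 206.  37.  33.]
scene 0.72 [538.2 327.9] [ 30.6 130.4] -7.3 19.4 [419. 278.  34.  36.]
scene 0.64 [503.5 204.4] [ 29.6 128.3] -7.2 19.3 [383. 250.  32.  32.]
```

View pics/s11.png

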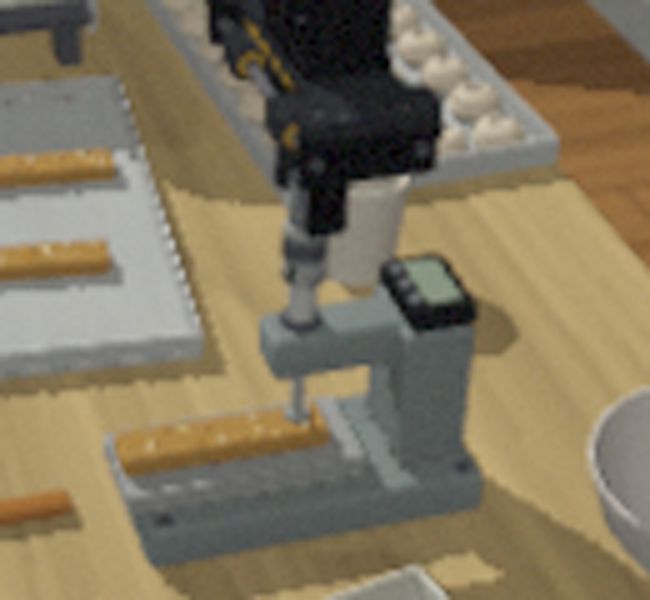

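servo_tool(rows=[-1.3,-0.4,0,0,0.6,-1.3,-0.4,0,0,0.7,-1.3,-0.4,0,0,0.8,-1.3,-0.4,0,0,0.9,-1.3,-0.4,0,0,0.9,-1.3,-0.4,0,0,0.9,-1.3,-0.4,0,0,0.9])

```text
time_s: 18.2
tool_pos: [0.618, -0.0796, 0.2196]
tool_rot: [-5.9, 90.0, 84.1]
force: [-0.3, 0.9, 0.9]
grip_width: 0.0195
```

servo_tool(rows=[0,0,0,-7,0.9,0,0,0,-14,0.9,0,0,0,-21,0.9,0,0,0,-28,0.9,0,0,0,-35,0.9,0,0,0,-42,0.9,0,0,0,-49,0.9,0,0,0,-56,0.9,0,0,0,-63,0.9,0,0,0,-63,0.9])

```text
time_s: 19.03
tool_pos: [0.6179, -0.0798, 0.2196]
tool_rot: [-172.9, 90.0, -146.1]
force: [-0.9, -0.1, 1.4]
grip_width: 0.02
```

```bash
python3 chk.py 12
```

```text
t 19.03 pos [617.9 -79.8 219.6] jawyaw 26.83 xdown [-0. -0. -1.] y [-0.45  0.89 -0.  ] q [-24.8  17.5  36.8  89.6 -10.7  76.5  40.1] F [-0.9 -0.1  1.4] M [ 0.025  0.181 -0.025] w 20.0
side 0.85 [571.  -82.2] [ 34.5 128.5] -2.2 60.6 [336. 247.  41.  11.]
side 0.83 [504.  200.2] [ 37.  127.8] -10.8 19.1 [294. 212.  37.   7.]
scene 0.76 [536.9 327.7] [ 30.4 131.6] -6.1 19.4 [417. 276.  30.  36.]
scene 0.58 [570.8 -77.1] [127.4  30. ] 0.7 61.4 [289. 206.  30.  35.]
scene 0.58 [501.9 204.1] [ 30.7 130.5] -8.1 19.7 [385. 248.  36.  31.]
```

View pics/s12.png

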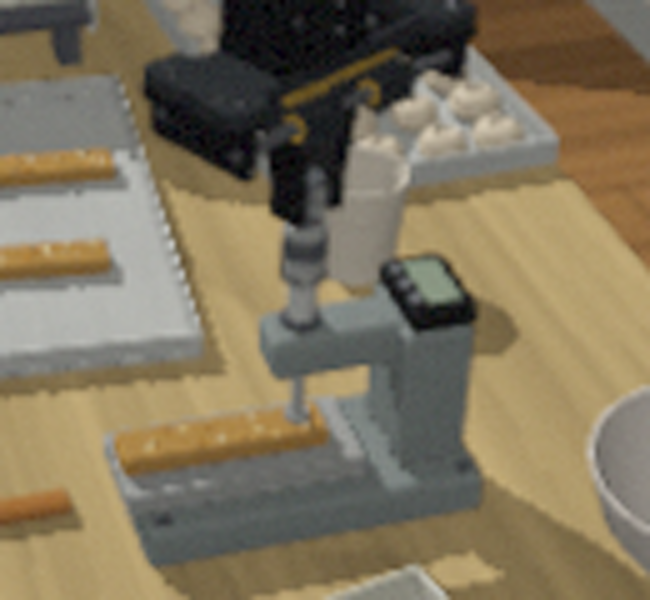

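servo_tool(rows=[0,0,0,-7,0.9,0,0,0,-14,0.9,0,0,0,-21,0.9,0,0,0,-28,0.9,0,0,0,-35,0.9,0,0,0,-42,0.9,0,0,0,-49,0.9,0,0,0,-56,0.9,0,0,0,-63,0.9,0,0,0,-63,0.9])

```text
time_s: 20.12
tool_pos: [0.6177, -0.0798, 0.2196]
tool_rot: [-144.3, 90.0, 179.6]
force: [-1.7, -0.5, 0.7]
grip_width: 0.0198
```

servo_tool(rows=[0,0,0,-7,0.9,0,0,0,-14,0.9,0,0,0,-21,0.9,0,0,0,-28,0.9,0,0,0,-35,0.9,0,0,0,-42,0.9,0,0,0,-49,0.9,0,0,0,-56,0.9,0,0,0,-56,0.9,0,0,0,-56,0.9])

```text
time_s: 20.95
tool_pos: [0.6177, -0.0796, 0.2195]
tool_rot: [-99.7, 89.9, 168.6]
force: [-2.4, 1.1, 2.4]
grip_width: 0.0197
```

```bash
python3 chk.py 13
```

```text
t 20.95 pos [617.7 -79.6 219.5] jawyaw -91.64 xdown [-0.001  0.    -1.   ] y [ 1.   -0.03 -0.  ] q [-39.4  22.8  57.4  90.  -19.5  78.  -71.5] F [-2.4  1.1  2.4] M [0.183 0.771 0.009] w 19.7
side 0.73 [539.9 323.9] [ 33.7 126.7] -7.3 19.0 [296. 195.  34.   9.]
side 0.6 [571.  -82.4] [127.4  33. ] 1.0 60.8 [335. 247.  42.  12.]
side 0.48 [503.9 200.3] [ 38.  127.7] -9.6 18.9 [294. 214.  35.   5.]
scene 0.93 [502.9 203.7] [ 31.2 131.2] -8.4 19.5 [383. 247.  39.  33.]
scene 0.69 [623.7 -79.8] [17.1  9.8] 67.1 228.8 [273. 183.  14.  26.]
scene 0.65 [570.  -76.4] [133.1  29.6] 0.7 61.3 [289. 207.  33.  33.]
scene 0.65 [538.6 327.6] [ 30.3 128.8] -6.9 19.4 [417. 276.  36.  37.]
```

View pics/s13.png

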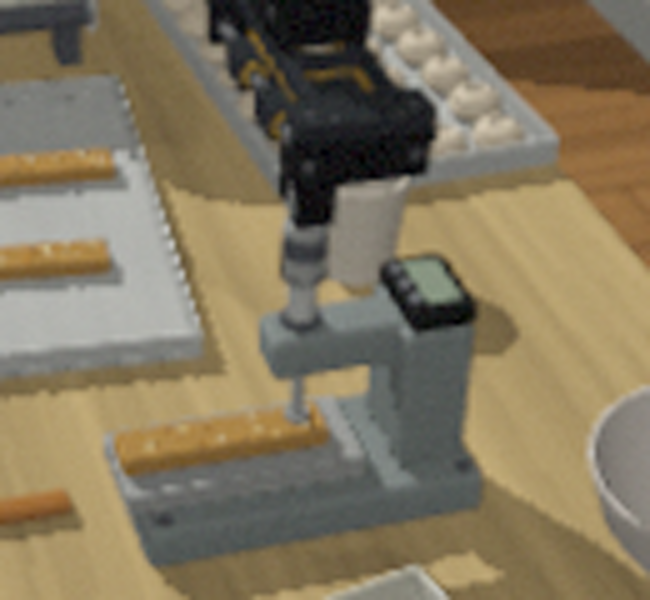

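View pics/c13.png

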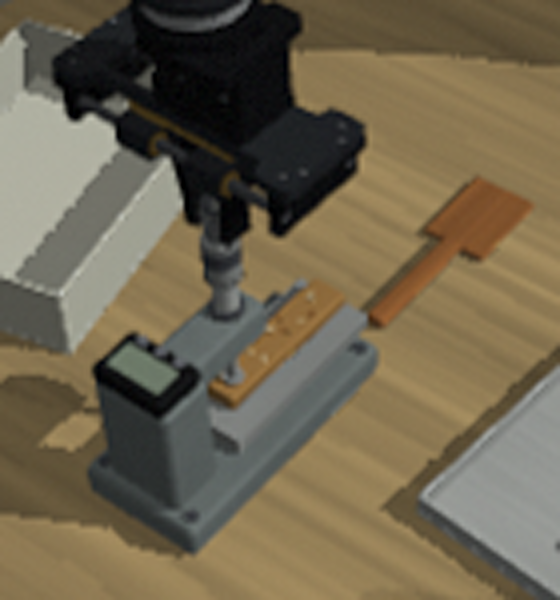

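servo_tool(rows=[0,0,0,0,0.9,0,0,0,0,0.9,0,0,0,-7,0.9,0,0,0,-14,0.9,0,0,0,-21,0.9,0,0,0,-28,0.9,0,0,0,-35,0.9,0,0,0,-35,0.9,0,0,0,-35,0.9], force=15)

```text
time_s: 21.95
tool_pos: [0.6178, -0.0795, 0.2195]
tool_rot: [-47.9, 90.0, -174.7]
force: [-5.0, 2.2, 3.1]
grip_width: 0.0193
```

servo_tool(rows=[0,0,0,7,0.9,0,0,0,14,0.9,0,0,0,21,0.9,0,0,0,28,0.9,0,0,0,35,0.9,0,0,0,42,0.9,0,0,0,49,0.9,0,0,0,56,0.9,0,0,0,63,0.9,0,0,0,70,0.9])

```text
time_s: 22.78
tool_pos: [0.6177, -0.0798, 0.2196]
tool_rot: [-171.9, 90.0, 131.7]
force: [-3.6, 1.2, 1.8]
grip_width: 0.0197
```

servo_tool(rows=[0,0,0,7,0.9,0,0,0,14,0.9,0,0,0,21,0.9,0,0,0,28,0.9,0,0,0,35,0.9,0,0,0,42,0.9,0,0,0,49,0.9,0,0,0,56,0.9,0,0,0,63,0.9,0,0,0,70,0.9])

```text
time_s: 23.62
tool_pos: [0.618, -0.0799, 0.2196]
tool_rot: [-17.3, 90.0, -3.7]
force: [-2.5, 1.7, 2.5]
grip_width: 0.0191
```

servo_tool(rows=[0,0,0,7,0.9,0,0,0,14,0.9,0,0,0,21,0.9,0,0,0,28,0.9,0,0,0,35,0.9,0,0,0,42,0.9,0,0,0,49,0.9,0,0,0,56,0.9,0,0,0,63,0.9,0,0,0,63,0.9])

```text
time_s: 24.45
tool_pos: [0.6182, -0.0798, 0.2196]
tool_rot: [-53.5, 89.9, 22.9]
force: [-1.5, 1.9, 2.1]
grip_width: 0.0199
```

```bash
python3 chk.py 14
```

```text
t 24.45 pos [618.2 -79.8 219.6] jawyaw 76.39 xdown [ 0.001  0.    -1.   ] y [-0.97  0.24 -0.  ] q [-18.7  16.5  29.   89.4  -8.2  76.2  87.6] F [-1.5  1.9  2.1] M [0.354 0.59  0.028] w 19.9
side 0.81 [568.7 -83. ] [ 31.2 123.3] -1.3 60.8 [334. 249.  41.   7.]
side 0.79 [541.2 323.8] [ 32.5 114.4] -7.1 19.2 [299. 197.  30.   9.]
side 0.74 [ 527.9 -355.2] [272.5 202.2] 11.9 56.8 [350. 330. 138. 114.]
side 0.55 [505.6 201.4] [ 37.7 124. ] -9.5 19.0 [295. 212.  33.   2.]
side 0.4 [517.  265.2] [384.5 210.5] 84.9 15.2 [297. 206.  74.  63.]
scene 0.85 [538.3 327.6] [ 30.3 128.6] -7.2 19.2 [417. 276.  33.  38.]
scene 0.8 [502.8 203.5] [ 30.9 132. ] -8.6 19.1 [385. 247.  36.  34.]
scene 0.71 [569.5 -78.9] [ 31.3 130.7] -1.0 61.2 [291. 207.  36.  34.]
```

View pics/s14.png

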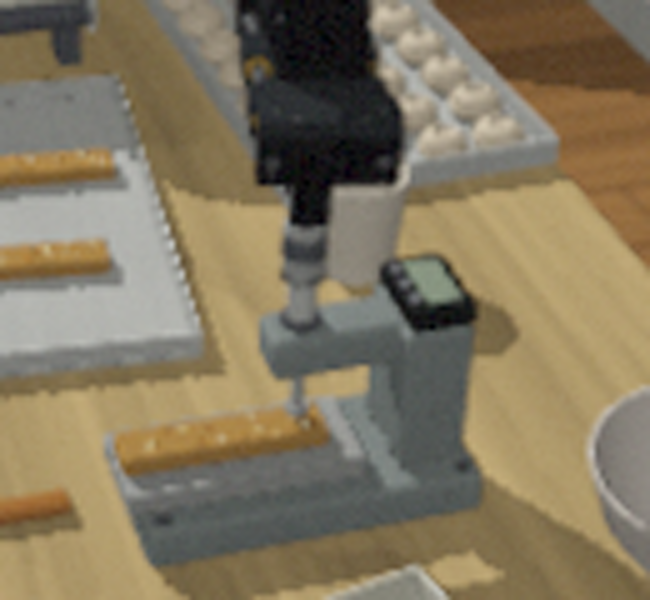

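servo_tool(rows=[0,0,0,7,0.9,0,0,0,14,0.9,0,0,0,21,0.9,0,0,0,28,0.9,0,0,0,28,0.9,0,0,0,28,0.5,0,0,0,28,0.5,0,0,0,28,0.5,0,0,0,28,0.5])

```text
time_s: 25.45
tool_pos: [0.6183, -0.0804, 0.2195]
tool_rot: [-143.2, 89.9, -39.3]
force: [-0.8, 0.1, -0.6]
grip_width: 0.038
```

servo_tool(rows=[0,0,25,0,0.5,0,0,55,0,0.5,-25,0,58,-7,0.5,-60,0,58,-14,0.5,-90,0,58,-15,0.5,-100,0,58,-15,0.5,-100,0,58,-15,0.5,-100,0,58,-15,0.5])

```text
time_s: 26.12
tool_pos: [0.5186, -0.0798, 0.2781]
tool_rot: [-73.4, 89.9, 15.6]
force: [0.2, -0.6, 1.2]
grip_width: 0.0435
```

```bash
python3 chk.py 15; python3 - <<'E'
import cv2,numpy as np
a=[cv2.imread(f"pics/s{i}.png")[320:500,180:400] for i in (6,13,15)]
cv2.imwrite("pics/cmp.png",cv2.resize(np.hstack(a),None,fx=1.2,fy=1.2))
E
```

```text
t 26.12 pos [518.6 -79.8 278.1] jawyaw 89.01 xdown [ 0.002  0.001 -1.   ] y [-1.    0.02 -0.  ] q [-20.2   1.4  26.7  97.9  -0.7  80.7  95.6] F [ 0.2 -0.6  1.2] M [0.051 0.017 0.033] w 43.5
side 0.59 [503.6 199.8] [ 36.7 127.7] -7.3 18.8 [293. 213.  34.   7.]
side 0.51 [541.9 324.3] [ 41.6 120.2] -14.5 18.8 [297. 196.  30.   7.]
scene 0.82 [570.2 -76.1] [130.7  29.9] 2.3 61.9 [290. 207.  31.  35.]
scene 0.69 [504.2 203.6] [ 30.3 131. ] -8.0 19.6 [384. 248.  35.  32.]
scene 0.65 [537.5 327.8] [ 30.6 132.7] -6.6 19.5 [416. 275.  36.  35.]
```

View pics/cmp.png

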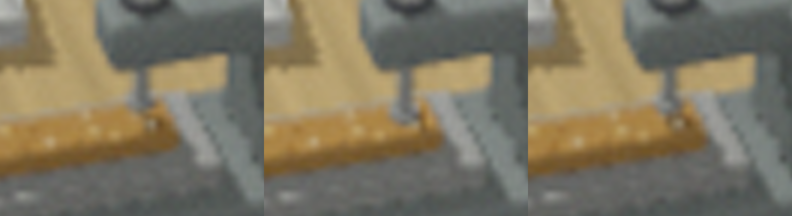

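View pics/w15.png

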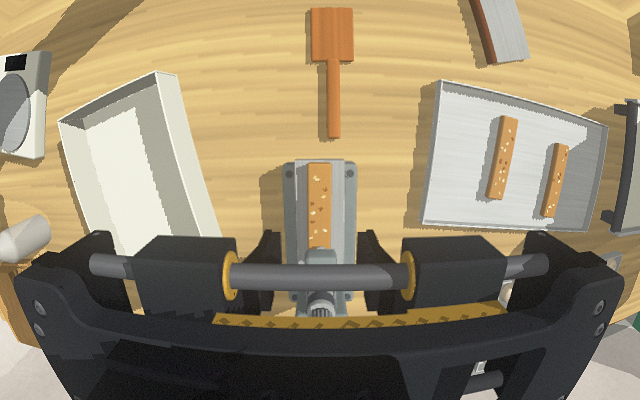

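The comparison crop shows the foot open before (left), pressed on the bar (middle), and back up at the start height (right). The bar hasn't moved. Now I'll take it to the tote.

servo_tool(rows=[5,0,-40,1,0.5,10,0,-80,1,0.5,15,0,-120,1,0.5,20,0,-160,1,0.5,20,0,-195,1,0.5,20,0,-212,1,0.5,20,0,-217.5,1,0.5,20,0,-217.5,1,0.5])

```text
time_s: 27.03
tool_pos: [0.5368, -0.0799, 0.0585]
tool_rot: [95.4, 89.7, -174.6]
force: [0.6, 1.2, 0.0]
grip_width: 0.0438
```

servo_tool(rows=[0,0,0,0,0.9,0,0,0,0,0.9,0,0,0,0,0.9,0,0,0,0,0.9,0,0,0,0,0.9,0,0,2,0,0.9], force=25)

```text
time_s: 27.53
tool_pos: [0.5381, -0.0798, 0.0623]
tool_rot: [-67.5, 90.0, 22.5]
force: [-0.2, -0.1, 0.2]
grip_width: 0.0298
```

```bash
python3 -c "
from h import *
st()"
```

```text
t 27.53 pos [538.1 -79.8  62.3] jawyaw 90.01 xdown [ 0.  0. -1.] y [-1. -0. -0.] q [-17.7  15.1  26.4 110.   -8.   56.6 102.3] F [-0.2 -0.1  0.2] M [0.014 0.043 0.041] w 29.8
```

servo_tool(rows=[-10,0,0.5,0,0.9,-25,0,0.5,0,0.9,-42,0,0.5,0,0.9,-60,0,1,0,0.9,-62,0,20,0,0.9,-62,0,55,0,0.9,-60,-15,78,2,0.9,-58,-50,78,4,0.9,-55,-85,78,6,0.9,-52,-120,78,8,0.9])

```text
time_s: 28.37
tool_pos: [0.4854, -0.2006, 0.1408]
tool_rot: [-62.5, 89.9, 35.7]
force: [0.1, 0.2, -1.0]
grip_width: 0.0297
```

servo_tool(rows=[6,-35,0,2,0.9,10,-70,0,2,0.9,14,-105,0,2,0.9,17,-140,0,2,0.9,18,-175,0,2,0.9,18,-205,0,2,0.9,18,-210,0,2,0.9,18,-210,0,2,0.9,18,-210,0,2,0.9])

```text
time_s: 29.12
tool_pos: [0.5034, -0.4088, 0.1395]
tool_rot: [12.9, 89.9, 112.9]
force: [-0.1, 0.9, 0.1]
grip_width: 0.0297
```

```bash
cat > tote.py <<'E'
from h import *
from loc import bars
import sys
o,R=st()
for n in ["scene","side"]:
    p=read_camera(n)
    cv2.imwrite(f"pics/{n}{sys.argv[1]}.png",p["frame"])
    bars(p,n)
    P,u,v=pts(p)
    for d in cut_out("tote",p)[:1]:
        Q,_,_=pts(p,d["pixels"]);m=(Q[:,2]>.055)&(Q[:,2]<.072)
        if m.sum()<10: continue
        r=cv2.minAreaRect((Q[m][:,:2]*1000).astype(np.float32));print(n,"tote",round(d["score"],2),np.round(r[0],1),np.round(r[1],1),round(r[2],1),m.sum())
E
python3 tote.py 16
```

```text
t 29.12 pos [ 503.4 -408.8  139.5] jawyaw 99.97 xdown [-0.001  0.002 -1.   ] y [-0.98 -0.17  0.  ] q [  8.   24.7  37.4  91.1 -15.8  69.6 148.3] F [-0.1  0.9  0.1] M [0.109 0.022 0.046] w 29.7
scene 0.97 [538.8 327.6] [ 30.5 130.6] -6.6 19.3 [418. 277.  34.  35.]
scene 0.82 [ 535.7 -401.4] [128.2  33.5] 8.7 139.5 [215. 139.  32.  30.]
scene 0.72 [503.  203.5] [ 31.4 130.6] -8.2 19.2 [382. 248.  37.  35.]
scene 0.3 [388.1 -56.7] [184.8  58.1] 0.5 12.2 [332. 185.  39.  35.]
scene tote 0.98 [ 525.3 -352.6] [278.1 204.8] 11.5 540
side 0.73 [541.3 323.8] [ 35.4 122.2] -6.3 18.7 [297. 197.  35.   6.]
side 0.61 [ 487.2 -412.1] [29.1 32.2] -83.9 139.5 [341. 317.  11.  14.]
side 0.57 [503.9 201.2] [ 35.9 127.4] -7.7 18.8 [293. 213.  37.   7.]
side tote 0.96 [ 527.9 -355.6] [270.9 202. ] 11.7 887
```

View pics/side16.png

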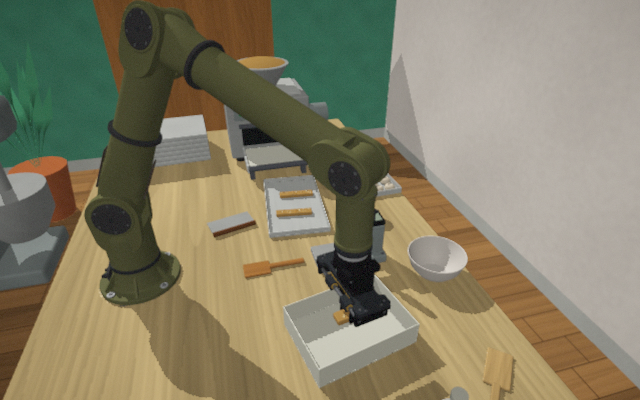

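servo_tool(rows=[0,0,-30,-3,0.9,0,0,-60,-3,0.9,0,0,-90,-3,0.9,0,0,-110,-3,0.9,0,0,-119,-3,0.9,0,0,-120,-3,0.9,0,0,-120,-3,0.9])

```text
time_s: 30.0
tool_pos: [0.5043, -0.4096, 0.0202]
tool_rot: [-97.7, 90.0, -0.6]
force: [0.6, 0.1, 0.4]
grip_width: 0.0294
```

```bash
python3 -c "
from h import *
st()"
```

```text
t 30.0 pos [ 504.3 -409.6   20.2] jawyaw 97.04 xdown [ 0. -0. -1.] y [-0.99 -0.12 -0.  ] q [ 10.2  32.1  34.5  96.3 -20.8  58.1 148.8] F [0.6 0.1 0.4] M [ 0.043  0.024 -0.007] w 29.4
```

servo_tool(rows=[0,0,-1.5,0,0.9,0,0,-2,0,0.58,0,0,-2,0,0.58,0,0,-2,0,0.58,0,0,-2,0,0.58,0,0,30,-2,0.58,0,0,70,-4,0.58,0,0,110,-6,0.58,0,10,125,-8,0.4,0,45,125,-10,0.4])

```text
time_s: 30.83
tool_pos: [0.5041, -0.3728, 0.1513]
tool_rot: [-138.3, 89.3, -51.8]
force: [0.2, -0.2, -0.3]
grip_width: 0.0432
```

```bash
python3 -c "
from h import *
st()"; python3 tote.py 17
```

```text
t 30.83 pos [ 504.1 -372.8  151.3] jawyaw 86.45 xdown [ 0.008 -0.01  -1.   ] y [-1.    0.06 -0.01] q [  1.5  21.3  40.5  94.5 -14.5  68.9 131.6] F [ 0.2 -0.2 -0.3] M [ 0.047 -0.019 -0.016] w 43.2
t 30.83 pos [ 504.1 -372.8  151.3] jawyaw 86.45 xdown [ 0.008 -0.01  -1.   ] y [-1.    0.06 -0.01] q [  1.5  21.3  40.5  94.5 -14.5  68.9 131.6] F [ 0.2 -0.2 -0.3] M [ 0.047 -0.019 -0.016] w 43.2
scene 0.91 [538.2 327.9] [ 30.3 130.7] -7.1 19.3 [417. 275.  35.  34.]
scene 0.82 [502.  204.5] [ 30.  130.4] -8.2 19.7 [385. 248.  36.  30.]
scene 0.75 [ 535.6 -403.2] [131.3  31.6] 5.2 20.0 [219. 165.  28.  29.]
scene tote 0.92 [ 526.3 -352.4] [278.8 204.9] 12.5 611
side 0.95 [ 535.3 -408.9] [127.2  29.8] 5.6 18.9 [357. 347.  47.  26.]
side 0.79 [503.3 201.1] [ 35.2 126.7] -7.6 18.8 [294. 211.  35.   3.]
side 0.79 [539.5 323.8] [ 37.  125.4] -9.2 19.1 [297. 197.  32.  11.]
side tote 0.91 [ 527.8 -354.6] [271.4 204.7] 12.0 925
```

View pics/side17.png

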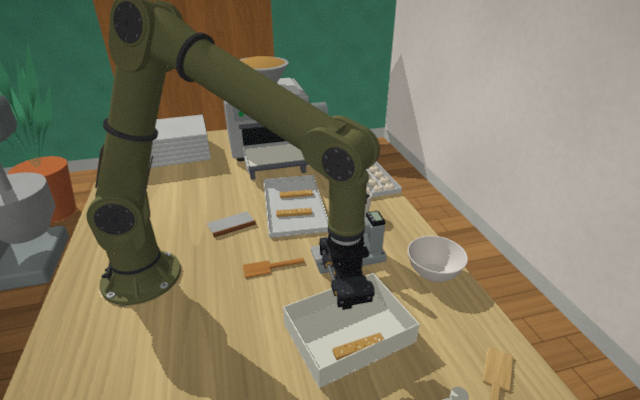

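servo_tool(rows=[-4,40,0,-2,0.4,-8,81,0,-4,0.4,-12,122,0,-4,0.4,-14,163,0,-4,0.4,-14,204,0,-4,0.4,-14,245,0,-4,0.4,-10,286,0,-4,0.4,-6,327,0,-4,0.4,-4,368,0,-4,0.4,-2,409,0,-4,0.4])

```text
time_s: 31.97
tool_pos: [0.5022, 0.0447, 0.1451]
tool_rot: [-109.5, 90.0, -26.6]
force: [1.4, 0.3, -0.7]
grip_width: 0.0522
```

servo_tool(rows=[0,41,0,0,0.4,1,82,0,0,0.4,1,123,0,0,0.4,1,150,-10,0,0.4,1,166,-20,0,0.4,1,166,-20,0,0.4,1,166,-20,0,0.4])

```text
time_s: 32.55
tool_pos: [0.5028, 0.2084, 0.1236]
tool_rot: [150.5, 89.8, -126.6]
force: [-0.4, -1.4, 0.0]
grip_width: 0.0522
```

```bash
python3 -c "
from h import *
st()
p=read_camera('wrist');cv2.imwrite('pics/w18.png',p['frame'])"
```

```text
t 32.55 pos [502.8 208.4 123.6] jawyaw 82.97 xdown [-0.002 -0.003 -1.   ] y [-0.99  0.12  0.  ] q [-42.5  10.6  19.  106.5  -3.7  63.7  60.8] F [-0.4 -1.4  0. ] M [-0.022 -0.007 -0.022] w 52.2
```

View pics/w18.png

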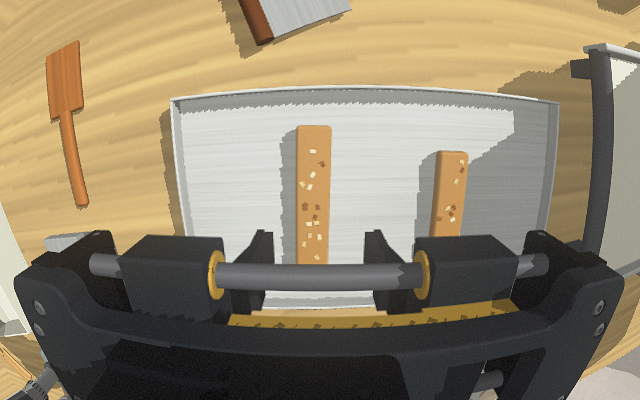

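servo_tool(rows=[0,-3,-40,-1,0.4,0,-3,-75,-1,0.4,0,-3,-98,-1,0.4,0,-3,-105,-1,0.4,0,-3,-105,-1,0.4,0,-3,-105,-1,0.4])

```text
time_s: 33.1
tool_pos: [0.5043, 0.2059, 0.0212]
tool_rot: [-78.0, 89.9, 3.8]
force: [0.7, -0.4, -0.2]
grip_width: 0.0525
```

servo_tool(rows=[0,0,0,0,1,0,0,0,0,1,0,0,0,0,1,0,0,0,0,1,0,0,0,0,1,0,0,0,0,1])

```text
time_s: 33.6
tool_pos: [0.5035, 0.2074, 0.0209]
tool_rot: [-48.3, 89.9, 33.7]
force: [-1.1, -0.4, 4.7]
grip_width: 0.0298
```

```bash
python3 -c "
from h import *
st()"
```

```text
t 33.6 pos [503.5 207.4  20.9] jawyaw 82.01 xdown [ 0.001  0.001 -1.   ] y [-0.99  0.14 -0.  ] q [-41.3  17.9  18.3 111.3  -7.1  51.8  62.6] F [-1.1 -0.4  4.7] M [-0.126  0.209  0.008] w 29.8
```

servo_tool(rows=[0,0,25,0,1,0,0,60,0,1,0,-20,100,2,1,-2,-55,125,4,1,-4,-95,125,6,1,-6,-136,125,8,1,-8,-177,125,8,1,-8,-218,125,8,1,-8,-259,125,8,1,-8,-300,125,8,1])

```text
time_s: 34.43
tool_pos: [0.4944, -0.0945, 0.1452]
tool_rot: [-37.3, 89.9, 52.7]
force: [0.9, -0.4, 0.2]
grip_width: 0.0296
```

servo_tool(rows=[0,-41,0,2,1,5,-82,0,4,1,10,-123,0,6,1,15,-164,0,7,1,20,-205,0,7,1,28,-240,0,7,1,31,-257,0,7,1,31,-260,0,7,1,31,-260,0,7,1,31,-260,0,7,1])

```text
time_s: 35.27
tool_pos: [0.526, -0.3513, 0.1445]
tool_rot: [15.5, 89.9, 112.6]
force: [0.1, 0.6, 0.0]
grip_width: 0.0296
```

```bash
python3 tote.py 19
```

```text
t 35.27 pos [ 526.  -351.3  144.5] jawyaw 97.05 xdown [-0.001  0.002 -1.   ] y [-0.99 -0.12  0.  ] q [ -0.5  23.   40.4  93.4 -15.8  69.5 140.4] F [0.1 0.6 0. ] M [ 0.058 -0.012  0.008] w 29.6
scene 0.74 [ 539.8 -345.5] [100.3  35.7] 1.2 143.1 [225. 146.  24.  21.]
scene 0.56 [ 542.3 -441.9] [119.9  33.5] 7.1 19.5 [209. 164.  28.  25.]
scene tote 0.73 [ 528.6 -390.6] [275.1 203.7] 12.4 489
side 0.84 [ 537.3 -444.6] [128.5  31.6] 7.3 18.7 [365. 361.  55.  29.]
side 0.72 [ 495.3 -357.1] [65.8 31.4] 5.0 142.2 [338. 298.  29.  14.]
side tote 0.8 [ 530.  -394.5] [271.4 201.7] 11.8 877
```

View pics/side19.png

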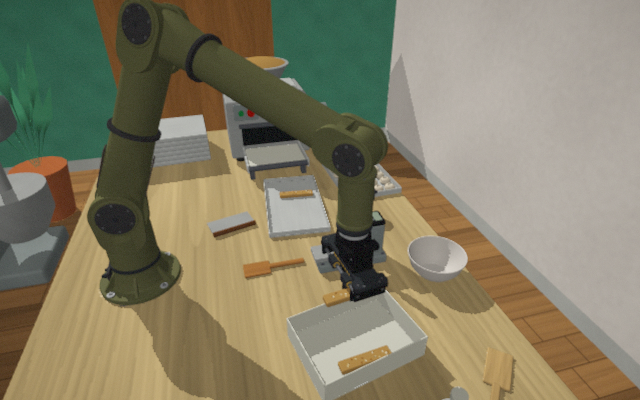

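The tote has been knocked about 39 mm in -y and now sits at (529, -392); bar 1 moved with it. I'll shift the target to match.

servo_tool(rows=[3,-20,0,-1,1,3,-40,0,-1,1,3,-40,-35,-1,1,3,-40,-70,-1,1,3,-40,-100,-1,1,3,-40,-116,-1,1,3,-40,-120,-1,1,3,-40,-121.5,-1,1,3,-40,-121.5,-1,1])

```text
time_s: 36.32
tool_pos: [0.5296, -0.3931, 0.0245]
tool_rot: [-129.3, 89.9, -33.3]
force: [0.2, 1.1, -0.1]
grip_width: 0.0302
```

```bash
python3 tote.py 20
```

```text
t 36.32 pos [ 529.6 -393.1   24.5] jawyaw 96.03 xdown [ 0.001 -0.001 -1.   ] y [-0.99 -0.11 -0.  ] q [  6.2  33.5  37.2  94.8 -22.8  59.4 146.6] F [ 0.2  1.1 -0.1] M [-0.008  0.04  -0.019] w 30.2
scene 0.91 [538.9 327.7] [ 30.2 128.9] -7.2 19.6 [417. 276.  34.  36.]
scene 0.78 [ 561.1 -439. ] [77.9 30.5] 8.2 19.9 [206. 166.  15.  19.]
scene 0.52 [ 550.5 -389.3] [87.3 31.2] 8.6 23.1 [220. 171.  27.  17.]
scene tote 0.81 [ 527.3 -391. ] [275.9 205.5] 12.1 547
side 0.82 [ 494.3 -398.3] [56.2 30.6] 5.0 23.1 [342. 346.  20.  14.]
side 0.75 [ 537.7 -446.9] [130.2  31. ] 5.0 18.7 [364. 360.  47.  25.]
side 0.49 [532.1 323.7] [ 36.1 112.5] -6.3 19.4 [296. 198.  32.  11.]
side tote 0.92 [ 530.  -393.5] [272.5 203.1] 12.0 986
```

View pics/side20.png

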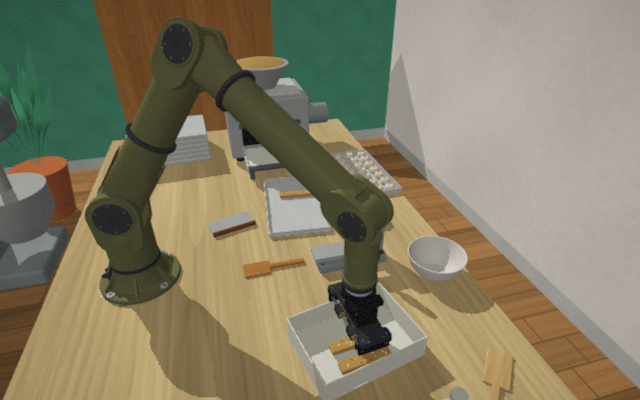

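servo_tool(rows=[0,0,-3,0,1,0,0,-3.5,0,0.58,0,0,-3.5,0,0.58,0,0,-3.5,0,0.58,0,0,-3.5,0,0.58,0,0,30,0,0.58,0,0,70,-2,0.58,0,0,110,-4,0.58,-5,10,120,-6,0.4,-12,45,120,-8,0.4])

```text
time_s: 37.45
tool_pos: [0.5173, -0.3553, 0.1488]
tool_rot: [-140.4, 89.3, -52.9]
force: [-0.7, -0.8, -0.3]
grip_width: 0.0434
```

servo_tool(rows=[-6,40,0,-2,0.4,-12,81,0,-4,0.4,-15,122,0,-4,0.4,-18,163,0,-4,0.4,-18,204,0,-4,0.4,-18,245,0,-4,0.4,-14,286,0,-4,0.4,-10,327,0,-4,0.4,-5,368,0,-4,0.4,0,409,0,-4,0.4])

```text
time_s: 38.28
tool_pos: [0.5168, 0.0632, 0.144]
tool_rot: [-36.5, 89.9, 47.5]
force: [1.5, -0.7, 0.4]
grip_width: 0.0521
```

```bash
python3 tote.py 21
```

```text
t 38.28 pos [516.8  63.2 144. ] jawyaw 83.99 xdown [ 0.001  0.001 -1.   ] y [-0.99  0.1  -0.  ] q [-38.8   6.5  30.9 109.   -3.7  65.4  77.6] F [ 1.5 -0.7  0.4] M [ 0.    -0.031  0.011] w 52.1
scene 0.84 [537.6 328. ] [ 30.3 131.4] -6.8 19.3 [416. 276.  36.  36.]
scene 0.72 [ 528.8 -390.3] [132.4  32.8] 6.7 19.6 [224. 167.  31.  30.]
scene 0.57 [ 538.4 -439.5] [129.1  28.7] 7.4 19.7 [210. 162.  27.  27.]
scene 0.57 [666.1 -76.9] [106.   57.5] 0.7 146.5 [280. 214.  72.  89.]
scene tote 0.76 [ 527.3 -391. ] [275.3 204.5] 11.7 609
side 0.93 [ 529.1 -394.1] [128.5  32. ] 6.0 18.6 [356. 342.  50.  25.]
side 0.52 [506.4 327.8] [33.  58.4] -11.2 18.8 [290. 198.  20.  10.]
```

View pics/side21.png

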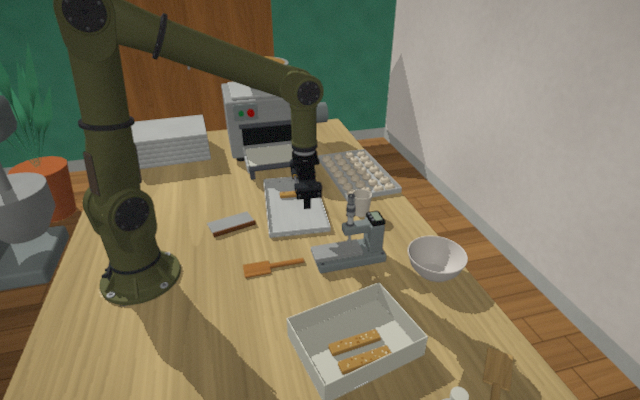

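servo_tool(rows=[4,40,0,-1,0.4,8,81,0,-1,0.4,12,122,0,-1,0.4,16,163,0,-1,0.4,20,204,-5,-1,0.4,21,245,-15,-1,0.4,21,262,-20,-1,0.4,21,262,-20,-1,0.4,21,262,-20,-1,0.4,21,262,-20,-1,0.4])

```text
time_s: 39.42
tool_pos: [0.5392, 0.3199, 0.1237]
tool_rot: [-156.8, 89.9, -74.0]
force: [0.0, -1.0, -0.1]
grip_width: 0.052
```

```bash
python3 -c "
from h import *
st()
p=read_camera('wrist');cv2.imwrite('pics/w22.png',p['frame'])"
```

```text
t 39.42 pos [539.2 319.9 123.7] jawyaw 82.79 xdown [ 0.    -0.002 -1.   ] y [-0.99  0.13 -0.  ] q [-51.3  20.5  22.3  95.   -8.3  66.1  55.9] F [ 0.  -1.  -0.1] M [-0.052 -0.013 -0.023] w 52.0
```

View pics/w22.png

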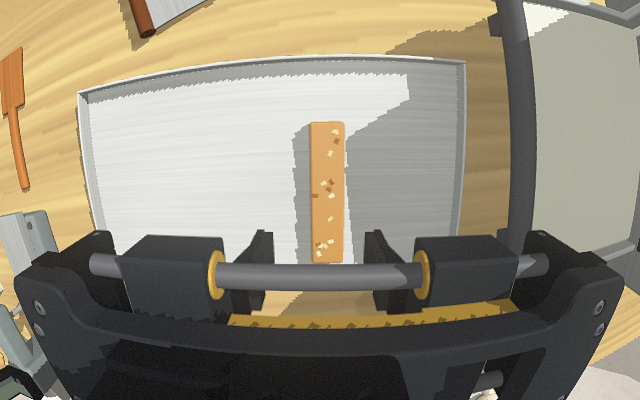

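servo_tool(rows=[0,6,-40,0,0.4,0,6,-75,0,0.4,0,6,-98,0,0.4,0,6,-106,0,0.4,0,6,-106,0,0.4,0,6,-106,0,0.4])

```text
time_s: 39.97
tool_pos: [0.5393, 0.3276, 0.0187]
tool_rot: [-71.3, 89.9, 11.5]
force: [0.2, -0.2, 0.3]
grip_width: 0.0523
```

servo_tool(rows=[0,0,0,0,1,0,0,0,0,1,0,0,0,0,1,0,0,0,0,1,0,0,0,0,1,0,0,0,0,1])

```text
time_s: 40.47
tool_pos: [0.5383, 0.3293, 0.0181]
tool_rot: [-47.0, 90.0, 36.0]
force: [-0.5, -1.5, 3.3]
grip_width: 0.0296
```

```bash
python3 -c "
from h import *
st()"
```

```text
t 40.47 pos [538.3 329.3  18.1] jawyaw 83.0 xdown [ 0.001  0.    -1.   ] y [-0.99  0.12 -0.  ] q [-50.3  27.6  20.5  98.9 -11.4  55.5  57.6] F [-0.5 -1.5  3.3] M [-0.06   0.063  0.005] w 29.6
```

servo_tool(rows=[0,0,25,0,1,0,0,60,0,1,-4,-20,100,2,1,-10,-55,127,4,1,-16,-95,127,6,1,-22,-136,127,8,1,-28,-177,127,8,1,-34,-218,127,8,1,-40,-259,127,8,1,-42,-300,127,8,1])

```text
time_s: 41.3
tool_pos: [0.4948, 0.0295, 0.1445]
tool_rot: [10.0, 89.9, 101.0]
force: [1.2, 0.5, -0.6]
grip_width: 0.0296
```

servo_tool(rows=[0,-41,0,0,1,0,-82,0,0,1,0,-123,0,0,1,0,-164,0,0,1,2,-205,0,2,1,5,-246,0,4,1,9,-287,0,5,1,13,-328,0,5,1,18,-355,0,5,1,22,-370,0,5,1])

```text
time_s: 42.13
tool_pos: [0.5167, -0.3438, 0.1446]
tool_rot: [162.6, 89.8, -101.7]
force: [-0.2, 0.2, -0.3]
grip_width: 0.0296
```

servo_tool(rows=[0,0,0,0,1,0,0,0,0,1,0,0,0,0,1])

```text
time_s: 42.38
tool_pos: [0.5182, -0.3374, 0.1441]
tool_rot: [13.9, 89.9, 110.0]
force: [0.2, -0.6, -0.6]
grip_width: 0.0297
```

```bash
python3 tote.py 23
```

```text
t 42.38 pos [ 518.2 -337.4  144.1] jawyaw 96.07 xdown [-0.001  0.002 -1.   ] y [-0.99 -0.11  0.  ] q [ -5.1  22.2  44.7  95.6 -16.6  69.1 139.6] F [ 0.2 -0.6 -0.6] M [0.057 0.027 0.003] w 29.7
scene 0.86 [ 528.4 -389.7] [130.4  33.2] 5.7 19.8 [224. 165.  32.  27.]
scene 0.67 [ 552.8 -441.7] [97.7 33.7] 8.8 19.3 [208. 163.  23.  22.]
scene 0.64 [ 535.5 -332.5] [94.6 29.9] 7.0 145.3 [230. 141.  27.  16.]
scene tote 0.97 [ 529.1 -390.4] [275.9 204.1] 12.2 508
side 0.82 [ 529.3 -393.5] [129.7  32.1] 5.5 18.7 [355. 344.  52.  24.]
side 0.62 [ 537.  -446.7] [128.6  30.2] 7.1 18.6 [365. 358.  49.  27.]
side 0.56 [ 486.6 -340.9] [65.4 31.9] 7.0 144.4 [332. 296.  26.  17.]
side tote 0.57 [ 529.5 -394. ] [271.4 202.9] 11.5 934
```

View pics/side23.png

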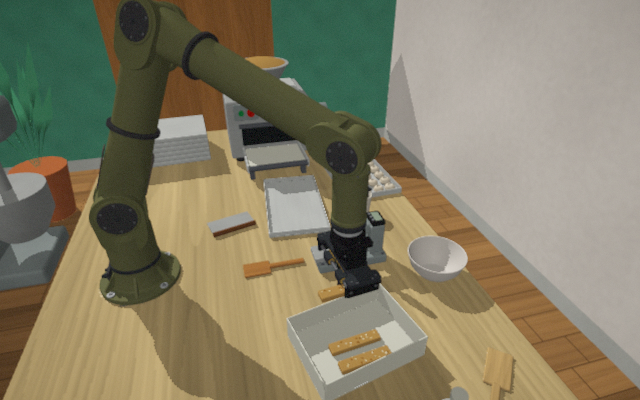

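servo_tool(rows=[0,-3,-30,1,1,0,-3,-65,1,1,0,-3,-95,1,1,0,-3,-115,1,1,0,-3,-122,1,1,0,-3,-124,1,1,0,-3,-124,1,1])

```text
time_s: 43.27
tool_pos: [0.5184, -0.342, 0.0211]
tool_rot: [-135.3, 90.0, -38.3]
force: [-0.6, -1.2, 0.4]
grip_width: 0.0297
```

```bash
python3 tote.py 24
```

```text
t 43.27 pos [ 518.4 -342.    21.1] jawyaw 97.02 xdown [ 0. -0. -1.] y [-0.99 -0.12 -0.  ] q [ -1.   30.5  40.5 100.9 -23.1  57.2 145.3] F [-0.6 -1.2  0.4] M [0.006 0.063 0.004] w 29.7
scene 0.63 [ 543.4 -337.5] [32.5 60.6] -2.9 27.9 [230. 171.  16.  21.]
scene 0.56 [ 558.7 -438.8] [88.6 33.7] 6.8 19.4 [208. 165.  21.  20.]
scene tote 0.56 [ 527.4 -391.4] [275.7 205.1] 12.1 444
side 0.67 [517.6 266.3] [385.6 209. ] 84.6 12.2 [297. 205.  70.  62.]
side 0.61 [ 485.6 -348.2] [59.7 30.7] 5.8 23.1 [332. 332.  25.  17.]
side 0.56 [ 528.5 -394.5] [125.9  30.9] 5.2 18.6 [354. 343.  52.  24.]
side tote 0.72 [ 529.9 -393.6] [272.9 202.7] 11.5 960
```

View pics/scene24.png

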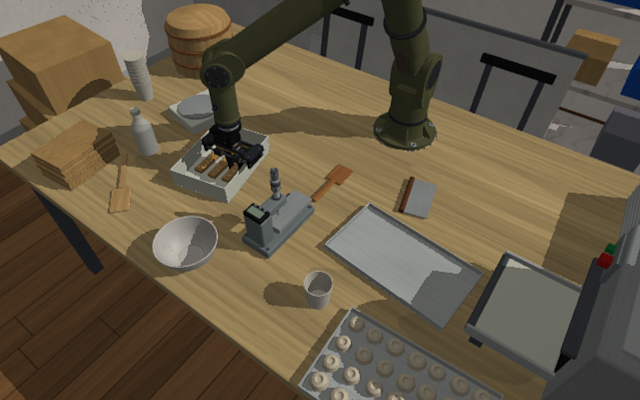

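The tray is empty, and the third bar is inside the tote just above the floor. I'll set it down, release it and retreat.

servo_tool(rows=[0,0,-1.5,0,1,0,0,-2.5,0,0.58,0,0,-2.5,0,0.58,0,0,-2.5,0,0.58,0,0,-2.5,0,0.58,0,0,30,0,0.58,0,0,70,-2,0.58,0,0,110,-4,0.58,-20,0,150,-6,0.58,-40,20,190,-8,0.58])

```text
time_s: 44.4
tool_pos: [0.4814, -0.329, 0.2047]
tool_rot: [-171.3, 89.8, -82.5]
force: [1.0, 1.0, 1.6]
grip_width: 0.0364
```

servo_tool(rows=[-10,40,10,-5,0.5,-20,80,20,-10,0.5,-30,120,30,-10,0.5,-30,160,30,-10,0.5,-30,200,30,-10,0.5,-30,200,30,-10,0.5,-30,200,30,-10,0.5,-30,200,30,-10,0.5])

```text
time_s: 45.07
tool_pos: [0.4522, -0.1265, 0.2323]
tool_rot: [-122.5, 90.0, -43.5]
force: [-0.7, -1.1, -0.2]
grip_width: 0.0432
```

```bash
python3 tote.py 25; python3 loc.py | grep -E "paddle|cup"; python3 chk.py 25 >/dev/null
```

```text
t 45.07 pos [ 452.2 -126.5  232.3] jawyaw 79.03 xdown [ 0. -0. -1.] y [-0.98  0.19 -0.  ] q [-30.2  -6.6  40.2 109.    4.4  76.1  87.7] F [-0.7 -1.1 -0.2] M [-0.036 -0.037  0.001] w 43.2
scene 0.83 [ 536.1 -442. ] [128.1  33.4] 6.4 19.8 [211. 161.  27.  30.]
scene 0.64 [ 520.5 -340.7] [128.3  28.8] 9.3 20.6 [236. 168.  28.  26.]
scene 0.62 [ 529.1 -391.1] [130.7  32.8] 5.3 19.5 [222. 169.  31.  27.]
side 0.96 [ 528.8 -394.3] [127.2  32.2] 7.5 18.8 [357. 344.  52.  20.]
side 0.79 [ 536.5 -445.9] [127.1  30.6] 7.3 18.7 [366. 359.  48.  26.]
side 0.55 [ 518.7 -343.3] [130.   32.6] 6.4 18.5 [347. 329.  50.  24.]
side tote 0.86 [ 530.  -393.2] [272.4 202.9] 12.1 1103
scene paddle 0.79 [333. 185.  39.  33.] lo [ 0.3   -0.085 -0.   ] hi [ 0.473 -0.031  0.014] 463
scene paddle 0.61 [406. 268. 155. 128.] lo [ 0.404  0.084 -0.001] hi [0.628 0.448 0.02 ] 9605
scene cup 0.92 [319. 290.  27.  42.] lo [0.709 0.119 0.001] hi [0.776 0.185 0.081] 909
side paddle 0.67 [273. 269.  62.  15.] lo [ 0.296 -0.089 -0.001] hi [ 0.47  -0.034  0.013] 577
side cup 0.76 [364. 202.  19.  30.] lo [ 0.628 -0.084  0.002] hi [0.796 0.272 0.217] 425
```

View pics/side25.png

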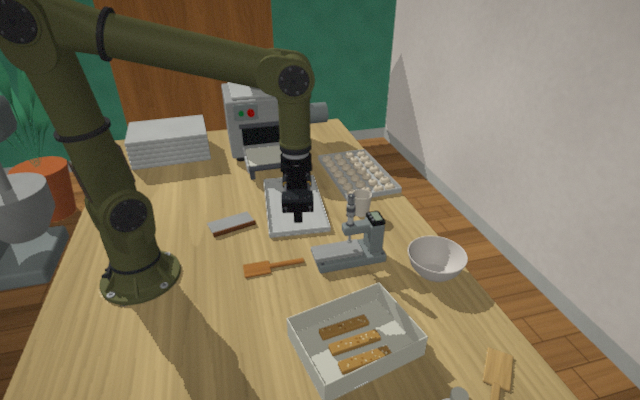

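View pics/s25.png

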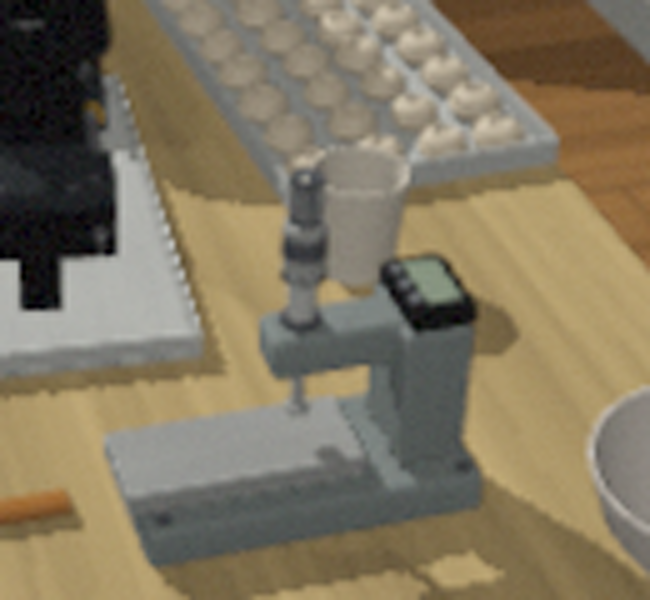

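```bash
python3 -c "
from cell import sign_off
print(sign_off())"
```

```text
the job is handed in; nothing more can be done
None
```

I gauged one of the three bars and put all three in the white tote, then handed the job in at about 45 s. It returned no verdict.

- **Gauging:** I slid the bar under the foot (foot about 49 mm from the bar's centre) and let go of it. I turned the ratchet knob clockwise about 467° in two strokes, until the foot stood on the bar and the knob slipped.
- **Winding back:** I turned the knob back about 231°. The pictures show the foot at its starting height again, so by the turn count the ratchet slipped about 4 rad and the thimble stands near 2.3 rad. I worked both out from the pictures and the turns, because no joint reading was available.
- **Tote:** It was knocked about 39 mm aside after the first bar was in, so I measured it again and adjusted the other two placements.

**Last checks:**
- All three bars lie flat on the tote floor, about 50 mm apart and within about 55 mm of its centre line.
- The tote stands upright, the catch tray is empty, and the gripper is clear of everything.
- The paddle and cup are where they started. In the last look the side camera's cup outline took in parts of other things, so the cup rests on the scene camera and the picture.
- The two cameras differed by 2–4 mm in y throughout, so I used their mean.
- The scene camera's tote outline gave no reading in the last look. The side camera's agreed with earlier ones.

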